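# Hang the lens capsules heavy end down

## Robot

A 6-joint arm with a two-finger parallel gripper is mounted at the origin on the work surface. World frame = base frame: x ahead of the robot, y to its left, z up, the work surface at z = 0. Lengths are in m, angles in rad, forces in N, time in s.
With the tool pointing down it reaches from about 0.3 to 0.775 m from the base axis. Payload 14.6 kg.
Tool frame: the origin (TCP) lies midway between the tips of the shut fingers; the grasp point (between the pads) lies 19 mm behind it; z points along the fingers, y is the direction in which the jaws open and shut (so a half turn about z gives the same grasp; the last joint's range is limited). The gripper opens to 85 mm and grips with 20 to 120 N. Pads are 22 mm wide; open, the fingers measure 114 mm over their backs; the gripper's body (76 mm by 85 mm) begins 54 mm behind the grasp point. The pads swing forward as they close: fully open they stand 13 mm farther back than shut.
Start: joints at [1.158, 0.3, 1.521, -0, 1.321, -0.067], TCP at [0.186, 0.517, 0.231] pointing down, gripper open.
Joint ranges: [-3.03, 3.03], [-0.79, 2.21], [0.23, 2.52], [-1.04, 4.18], [0, 3.07], [-2.55, 2.55]. Speed limits (rad/s): [2.22, 2.22, 2.57, 3.14, 3.14, 3.14].

## Interface

Orientations are given as a 3x3 rotation matrix whose columns are the frame's x, y, z axes.
In Python, from plant import robot gives the robot as it stands. The module is installed in compiled form; this text tells all that it offers.
- The arm moves only by the tool jog_arm, never from a script. Its argument "rows" is a list of rows, each a list of 7 numbers: the shift along the tool's x, y, z in units of 25 mm (1.0 is 25 mm), then the turn, a rotation vector about the tool's x, y, z in units of 10 degrees (1.0 is 10 degrees), then the finger opening in mm, from 0 to 85.4. A call has 1 to 8 rows; each row shifts and turns the commanded pose from where the row before left it, along the tool's axes as they then stand; what a row does not reach is not made up. A row lasts 1/8 s, in which the tool goes at most 62.5 mm and 10.7 degrees, less where a joint would pass 70% of its speed; a pose out of reach is approached as far as the arm can. A call is refused whole if a number of a shift passes 1 or a number of a turn 1, either way. A call with a gripper value outside its range is refused whole. The fingers move at their own pace and stop on an object; "squeeze" is the grip in N (left out, the last holds). Time passes only in rows, so rows that do not move let the fingers close. It gives the time, the measured TCP pose, the force and the opening at its end, in the units of the state.
- robot.get_obs(): the state, without advancing time (a new reading comes with each control period).
- robot.capture(name): name is "side" or "top" or "wrist"; returns (picture, depth): 480x640x3 uint8, red, green, blue; 480x640 float32, m along the optical axis (not along the pixel's ray), 0 where there is no reading.
- robot.camera_info(name): a dict with "camera_matrix" (3x3 intrinsics, pixels), "R" (3x3) and "t" (3): a world point X has camera coordinates R X + t. Camera axes: x right, y down, z forward; pixel columns grow to the right and rows downward; lengths in m; the calibration is good to about 2 mm. The wrist camera is an equidistant fisheye: a pixel r from the principal point sees the ray r / f radians off the axis. A picture is of the moment at which its call begins: read the wrist's pose just before it. camera_info takes no time and is no camera call; for the wrist camera it gives the pose at the moment of the call.
- robot.sign_off(): hands the job in, once; it reports no verdict.
Trained networks look in the newest picture that a camera, given by its name, has taken for a name from the list of things; names that differ only in an ending like _2 or _b are one class to them, and where a whole thing is asked for, a point or a joint stands for the part that bears it (a point fixed in the world has none). Each returns a list of dicts, best first, with "conf" (0 to 1); they miss things now and then, are a little off and sometimes report something else, mostly with a low value. They report only what shows in the picture. A call takes as long as a camera call.
- robot.recognise(target, camera): "xyz" ([x, y, z] in m, in world coordinates, good to about 4 mm: the middle of the surface that is visible of it).
- robot.masks_of(target, camera): "region" (480x640 bool, what is visible of it).
The state is a dict: "time": time; "q": joint angles; "joint_vel": joint speeds; "joint_efforts": joint torques, N m; "tool_pos": TCP position; "eef_rot": TCP orientation; "wrist_force": force on the tool from outside, world axes, zero at the start; "ft_torque": the same for the moment, N m; "gripper_width": finger opening in m.
Only numpy, scipy, OpenCV 4.12 (cv2) and the standard library are available. Lean on these libraries where they do the work, as an engineer would, in place of code of your own. Each camera call takes 0.05 s, during which the arm holds its last target.

## Task

Each of the two sealed lens capsules lying on the tray has a heavy lens at one end, which you cannot see: find it by feel, for instance by lifting the capsule and noting which way it pulls. Then hang one capsule in each of the stand's two swing holders, fully home and heavy end down, and let go, so that both holders hang plumb and still. Get it right first time: a capsule let go heavy end up tips its holder over, and a loaded holder must never tip to its stop; leave the other things on the bench where they are.

Things in the scene. Friction and masses are not known exactly. Their poses are not given: they have to be found in the camera images.
- mid_a (a point): centre of the first capsule, a plain white square bar 34 x 34 x 140 mm, a blue cap at each end (its last 4 mm stepped in 2.5 mm), about 0.45 kg; its y axis runs along it. The centre of mass lies about 21 mm from the middle towards the heavy end: either end, drawn anew for each capsule, and neither look nor axes tell which. Starts lying level on the rails at the tray's -x side, axis 55 mm above the bench
- mid_b (a point): centre of the second capsule, like the first, a plain white square bar 34 x 34 x 140 mm, a blue cap at each end (its last 4 mm stepped in 2.5 mm), about 0.45 kg; its y axis runs along it. The centre of mass lies about 21 mm from the middle towards the heavy end: either end, drawn anew for each capsule, and neither look nor axes tell which. Starts lying level on the rails at the tray's +x side, axis 55 mm above the bench
- tray: fixed aluminium tray, 200 (its x) x 130 (its y) mm, origin at the centre of its underside; two pairs of steel rails along its y at x = -55 and +55 mm, one capsule lying centred on each pair. The rails lie under the capsule within 13 mm either side of its axis, so its flanks are free for the fingers all along
- stand: fixed white stand, base 120 (its x) x 240 (its y) x 12 mm, origin at the centre of its underside, x away from the robot; the two holders hang side by side at y = +55 and -55 mm. Each has two posts 35 to 41 mm to either side of it (along y), up to 106 mm above the bench, and cup arms at 30 to 33 mm, as high; a seated capsule reaches from 30 to 170 mm
- seat_left (a point): centre of the place in the left swing holder (at the stand's +y side): a seated capsule has its middle here. The holder is a square aluminium cup, open at the top, 38 x 38 mm inside, its walls along the stand's x and y, its inner floor 70 mm below this point, its flared rim (52 mm inside) 19 mm below. These axes swing with the holder; its z is the cup's axis
- seat_right (a point): centre of the place in the right swing holder (at the stand's -y side): a seated capsule has its middle here. The holder is a square aluminium cup, open at the top, 38 x 38 mm inside, its walls along the stand's x and y, its inner floor 70 mm below this point, its flared rim (52 mm inside) 19 mm below. These axes swing with the holder; its z is the cup's axis
- swing_left (a joint): swing angle of the left holder about the stand's y, 0 = plumb, stops at +-0.4 rad; the pivot lies at the seat point and turns freely. It hangs plumb when empty or when its capsule has the heavy end down; heavy end up topples it to a stop
- swing_right (a joint): swing angle of the right holder about the stand's y, 0 = plumb, stops at +-0.4 rad; the pivot lies at the seat point and turns freely. It hangs plumb when empty or when its capsule has the heavy end down; heavy end up topples it to a stop
- eyepiece: bystander: grey metal eyepiece, 34 mm across, 50 mm tall, standing between tray and stand; origin at the centre of its underside
- petri_dish: bystander: flat clear dish, 60 mm across, 14 mm high; origin at the centre of its underside
- slide_box: bystander: green box 85 x 60 x 30 mm; origin at the centre of its underside
- jar: bystander: amber jar 52 mm across, 70 mm tall; origin at the centre of its underside
- objective: bystander: small brass lens, 31 mm across, 48 mm tall; origin at the centre of its underside
- rinse_bottle: bystander: white bottle 64 mm across, 120 mm tall; origin at the centre of its underside
- filter_box: bystander: grey box 50 x 50 x 22 mm; origin at the centre of its underside

How it is judged:
At the end, for the whole second after the job is handed in: One capsule in each holder: its centre within 8 mm of the holder's seat point and its axis within 0.17 rad of vertical, both holders within 0.15 rad of plumb, the capsules slower than 0.03 m/s and not touched by the fingers (value of joint swing_left between -0.15 and 0.15 rad and value of joint swing_right between -0.15 and 0.15 rad and contact force between each of cap_a, cap_b and the fingers below 0.1 N and ((distance between mid_a and seat_left below 0.008 m and angle between the y axis of each of mid_a, mid_b and the z axis of stand, either way round below 0.17 rad and linear speed of each of cap_a, cap_b below 0.03 m/s and distance between mid_b and seat_right below 0.008 m) or (distance between mid_a and seat_right below 0.008 m and angle between the y axis of each of mid_a, mid_b and the z axis of stand, either way round below 0.17 rad and linear speed of each of cap_a, cap_b below 0.03 m/s and distance between mid_b and seat_left below 0.008 m))).
It fails at once if a holder with a released capsule in it tips over to its stop (past 0.32 rad), as it does with the heavy end up ((distance between mid_a and seat_left below 0.03 m and contact force between cap_a and the fingers below 0.1 N and (value of joint swing_left above 0.32 rad or value of joint swing_left below -0.32 rad)) or (distance between mid_a and seat_right below 0.03 m and contact force between cap_a and the fingers below 0.1 N and (value of joint swing_right above 0.32 rad or value of joint swing_right below -0.32 rad)) or (distance between mid_b and seat_left below 0.03 m and contact force between cap_b and the fingers below 0.1 N and (value of joint swing_left above 0.32 rad or value of joint swing_left below -0.32 rad)) or (distance between mid_b and seat_right below 0.03 m and contact force between cap_b and the fingers below 0.1 N and (value of joint swing_right above 0.32 rad or value of joint swing_right below -0.32 rad))).
It fails at once if a bystander is pushed more than 40 mm (distance of any of eyepiece, petri_dish, slide_box, jar, objective, rinse_bottle, filter_box from where it was at the start of the episode above 0.04 m).
It also fails if it takes over 72 s, if anything falls off the work surface, if the arm or the gripper's body presses on something with over 40 N, if the wrist force passes 120 N, or if a joint passes its speed limit or range.

## Working session

There is one attempt and no reset: what is moved stays moved. The work goes in short steps, Python scripts to look and compute and a tool call to move; the robot and the scene stay as the last step left them, time stands still between calls to the robot, and variables do not carry over. Pictures are saved under pics/ and viewed, and the job is handed in when it is done.

Besides the shell and the picture viewer there is one more tool, called as name(argument=value, ...) on one line, values as JSON. jog_arm: Moves the arm, as the interface text tells. Its arguments: {"type":"object","properties":{"rows":{"type":"array"},"squeeze":{"type":"number"}},"required":["rows"]}

```bash
mkdir -p pics; ls; cat > h.py <<'E'
import numpy as np, cv2
from plant import robot
def save(n,cam):
    im,d=robot.capture(cam); cv2.imwrite(f'pics/{n}.png',im[:,:,::-1]); return im,d
E
python3 - <<'E'
from h import *
np.set_printoptions(precision=4,suppress=True)
o=robot.get_obs()
for k,v in o.items(): print(k,np.array(v))
for c in ['side','top']:
    im,d=save(c+'0',c); i=robot.camera_info(c); print(c,i['camera_matrix'],i['R'],i['t'])
    for t in ['mid_a','tray','stand','swing_left','eyepiece','jar','rinse_bottle','objective','slide_box']:
        print(c,t,[(np.round(r['conf'],2),np.round(r['xyz'],3)) for r in robot.recognise(t,c)[:3]])
print(robot.get_obs()['time'])
E
```

```text
pics
time 0.0
q [ 1.1584  0.3005  1.5216 -0.      1.3207 -0.0666]
joint_vel [ 0.0017 -0.0008  0.0003 -0.0003 -0.0006  0.0004]
joint_efforts [ -0.0011 -54.3501 -36.1797  -0.0001   0.004    0.    ]
tool_pos [0.1863 0.5172 0.2307]
eef_rot [[-0.9408  0.3389 -0.0004]
 [ 0.3389  0.9408 -0.0011]
 [ 0.0001 -0.0011 -1.    ]]
wrist_force [-0.3566  0.5582 -0.289 ]
ft_torque [ 0.0395  0.058  -0.0084]
gripper_width 0.08533817091323774
side [[504.6667   0.     317.4318]
 [  0.     504.6667 241.0031]
 [  0.       0.       1.    ]] [[ 0.9964 -0.0845 -0.0052]
 [-0.0453 -0.4809 -0.8756]
 [ 0.0715  0.8727 -0.483 ]] [-0.6062  0.1226  0.9286]
side mid_a [(np.float64(0.61), array([0.542, 0.185, 0.07 ])), (np.float64(0.57), array([0.434, 0.154, 0.068])), (np.float64(0.23), array([ 0.755, -0.199,  0.031]))]
side tray [(np.float64(0.73), array([0.484, 0.173, 0.01 ]))]
side stand [(np.float64(0.83), array([ 0.523, -0.292,  0.008]))]
side swing_left [(np.float64(0.85), array([ 0.501, -0.18 ,  0.07 ])), (np.float64(0.75), array([0.45 , 0.005, 0.012]))]
side eyepiece [(np.float64(0.72), array([ 0.556, -0.019,  0
[... 518 characters left out ...]
1.2068]
top mid_a [(np.float64(0.56), array([0.43 , 0.187, 0.072]))]
top tray [(np.float64(0.72), array([0.484, 0.202, 0.004]))]
top stand [(np.float64(0.76), array([ 0.523, -0.246,  0.014])), (np.float64(0.6), array([ 0.756, -0.178,  0.028]))]
top swing_left [(np.float64(0.75), array([ 0.519, -0.199,  0.066]))]
top eyepiece [(np.float64(0.75), array([ 0.559, -0.012,  0.052]))]
top jar [(np.float64(0.93), array([0.732, 0.056, 0.069]))]
top rinse_bottle [(np.float64(0.66), array([0.74 , 0.173, 0.083])), (np.float64(0.62), array([ 0.516, -0.2  ,  0.069]))]
top objective [(np.float64(0.65), array([ 0.753, -0.072,  0.044]))]
top slide_box [(np.float64(0.69), array([ 0.757, -0.18 ,  0.028]))]
1.0
```

View pics/side0.png

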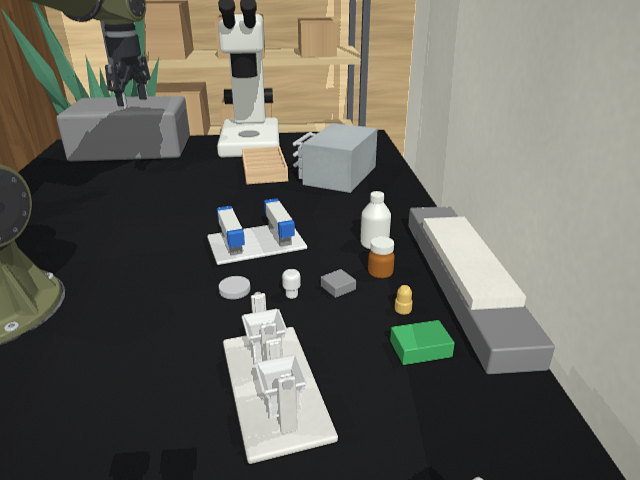

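View pics/top0.png

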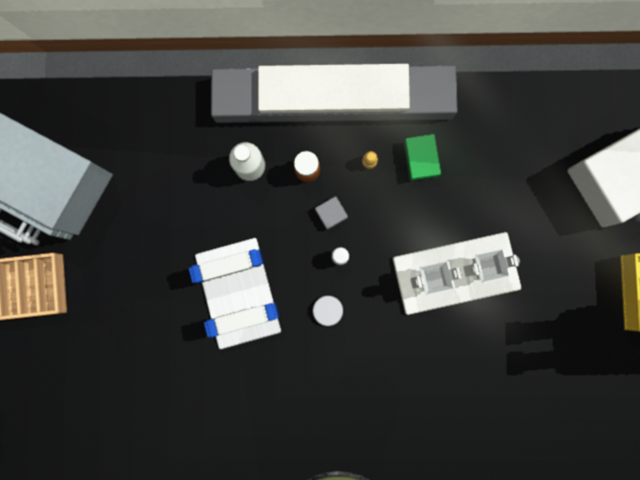

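```bash
cat >> h.py <<'E'
np.set_printoptions(precision=4,suppress=True)
def cloud(cam,d):
    i=robot.camera_info(cam);K=np.array(i['camera_matrix']);R=np.array(i['R']);t=np.array(i['t'])
    v,u=np.indices(d.shape); 
    p=np.stack([(u-K[0,2])/K[0,0]*d,(v-K[1,2])/K[1,1]*d,d],-1)
    P=(p-t)@R; P[d<=0]=np.nan
    return P
E
python3 - <<'E'
from h import *
for cam in ['top','side']:
    im,d=robot.capture(cam); P=cloud(cam,d); np.save(cam+'.npy',P); cv2.imwrite(f'pics/{cam}1.png',im[:,:,::-1])
    z=P[...,2]; 
    def sel(x0,x1,y0,y1,z0,z1): return (P[...,0]>x0)&(P[...,0]<x1)&(P[...,1]>y0)&(P[...,1]<y1)&(z>z0)&(z<z1)
    m=sel(.35,.65,.07,.3,.064,.08); n,l,s,c=cv2.connectedComponentsWithStats(m.astype(np.uint8))
    for k in range(1,n):
        if s[k,4]>150:
            q=P[l==k]; r=cv2.minAreaRect((q[:,:2]*1000).astype(np.float32)); print(cam,'cap',s[k,4],r,np.median(q[:,2]))
    m=sel(.4,.65,-.4,-.08,.004,.02); q=P[m]; print(cam,'stand',m.sum(),cv2.minAreaRect((q[:,:2]*1000).astype(np.float32)),np.median(q[:,2]))
    m=sel(.35,.65,.07,.3,.003,.025); q=P[m]; print(cam,'tray',m.sum(),cv2.minAreaRect((q[:,:2]*1000).astype(np.float32)),np.median(q[:,2]))
    m=sel(.4,.65,-.4,-.08,.076,.086); n,l,s,c=cv2.connectedComponentsWithStats(m.astype(np.uint8))
    for k in range(1,n):
        if s[k,4]>30:
            q=P[l==k]; print(cam,'rim',s[k,4],cv2.minAreaRect((q[:,:2]*1000).astype(np.float32)),np.median(q[:,2]))
    m=sel(.4,.65,-.4,-.08,.098,.115); n,l,s,c=cv2.connectedComponentsWithStats(m.astype(np.uint8))
    for k in range(1,n):
        if s[k,4]>8:
            q=P[l==k]; print(cam,'post',s[k,4],cv2.minAreaRect((q[:,:2]*1000).astype(np.float32)),np.median(q[:,2]))
    x0,y0,w,h={'top':(380,220,150,100),'side':(205,280,150,185)}[cam]
    cv2.imwrite(f'pics/{cam}1c.png',cv2.resize(im[y0:y0+h,x0:x0+w,::-1],None,fx=3.2,fy=3.2,interpolation=cv2.INTER_CUBIC))
print(robot.get_obs()['time'])
E
```

```text
top cap 1235 ((539.7486572265625, 216.47303771972656), (34.30374526977539, 139.90199279785156), 15.062108993530273) 0.0721388981352859
top cap 1261 ((434.1362609863281, 186.15447998046875), (34.02896499633789, 140.47467041015625), 14.957967758178711) 0.07223934020582046
top stand 5485 ((523.9863891601562, -240.38970947265625), (319.38519287109375, 247.8588104248047), 89.44461822509766) 0.011687238083796465
top tray 5498 ((500.0238037109375, 184.92735290527344), (299.8209533691406, 229.92787170410156), 0.020056799054145813) 0.007224506111058968
top rim 295 ((534.8496704101562, -302.688232421875), (58.39391326904297, 66.61407470703125), 12.056139945983887) 0.0798766974429535
top rim 303 ((511.6447448730469, -192.83682250976562), (58.317115783691406, 60.80604934692383), 11.99260139465332) 0.08005275517055864
top post 83 ((542.1470336914062, -335.48394775390625), (21.268224716186523, 15.581208229064941), 5.526500225067139) 0.10558989786165028
top post 73 ((526.4263305664062, -263.058837890625), (21.26858139038086, 14.643552780151367), 9.724191665649414) 0.10521402683484904
top post 76 ((
[... 1061 characters left out ...]
7951264034615754
side rim 97 ((541.8910522460938, -342.1082763671875), (20.63812255859375, 3.6859524250030518), 7.373300075531006) 0.0806998221812491
side post 111 ((503.7949523925781, -160.0274658203125), (21.936317443847656, 14.379158020019531), 6.03640079498291) 0.10375520857394945
side post 130 ((518.8677368164062, -231.24063110351562), (20.946149826049805, 15.827048301696777), 11.33658504486084) 0.10401479895290658
side post 143 ((525.7730712890625, -266.7834167480469), (18.760663986206055, 18.956811904907227), 63.445491790771484) 0.1039080261365231
side post 188 ((541.227294921875, -339.1694030761719), (18.826492309570312, 18.247821807861328), 51.20664978027344) 0.10394974128545267
1.1
```

```bash
cat >> h.py <<'E'
from scipy.spatial.transform import Rotation as Ro
Z=np.array([0,0,1.])
YT=np.deg2rad(15.0); YS=np.deg2rad(11.9)
A=np.array([.4339,.1841,.055]); B=np.array([.5398,.2144,.055]); L=np.array([.51135,-.1938,.1]); RR=np.array([.5339,-.3011,.1])
def orient(yaw,tilt=0):
    """tool y along x' of yaw, tool x along y' (tilt 0, z down); tilt deg about tool y"""
    x=np.array([-np.sin(yaw),np.cos(yaw),0]); y=np.array([np.cos(yaw),np.sin(yaw),0])
    return np.stack([x,y,np.cross(x,y)],1)@Ro.from_euler('y',tilt,degrees=True).as_matrix()
def tcp_for(g,R,back=.019): return np.array(g)+R[:,2]*back
def plan(p1,R1,n=None,p0=None,R0=None,grip=85):
    o=robot.get_obs()
    if p0 is None: p0=np.array(o['tool_pos'])
    if R0 is None: R0=np.array(o['eef_rot'])
    rv=(Ro.from_matrix(R0).inv()*Ro.from_matrix(R1)).as_rotvec()
    d=np.array(p1)-p0
    if n is None: n=int(np.ceil(max(np.linalg.norm(d)/.0245,np.rad2deg(np.linalg.norm(rv))/9.8,1)))
    print('d',d,'rv units',np.rad2deg(rv)/10,'n',n)
    p,R=p0,R0;out=[]
    for k in range(1,n+1):
        pk=p0+d*k/n; 
        s=np.round(R.T@(pk-p)/.025,2); w=np.round(np.rad2deg(rv)/n/10,2)
        out.append([*s,*w,grip]); p=p+R@s*.025; R=R@Ro.from_rotvec(np.deg2rad(w*10)).as_matrix()
    for k in range(0,n,8): print('['+','.join('['+','.join(f'{v:g}' for v in r)+']' for r in out[k:k+8])+']')
    print('err mm',(p-p1)*1e3); return p,R
E
python3 - <<'E'
from h import *
R=orient(YT); p=tcp_for(A,R); p[2]=.034
plan(p+[0,0,.08],R)
plan(p,R,p0=p+[0,0,.08],R0=R)
E
```

```text
d [ 0.2475 -0.3333 -0.1173] rv units [-0.0003  0.0001  5.5188] n 18
[[-0.77,-0.51,0.26,-0,0,0.31,85],[-0.79,-0.47,0.26,-0,0,0.31,85],[-0.82,-0.42,0.26,-0,0,0.31,85],[-0.84,-0.38,0.26,-0,0,0.31,85],[-0.86,-0.34,0.26,-0,0,0.31,85],[-0.88,-0.28,0.26,-0,0,0.31,85],[-0.89,-0.24,0.26,-0,0,0.31,85],[-0.9,-0.19,0.26,-0,0,0.31,85]]
[[-0.92,-0.14,0.27,-0,0,0.31,85],[-0.91,-0.09,0.26,-0,0,0.31,85],[-0.93,-0.04,0.26,-0,0,0.31,85],[-0.92,0,0.26,-0,0,0.31,85],[-0.92,0.06,0.26,-0,0,0.31,85],[-0.92,0.11,0.26,-0,0,0.31,85],[-0.91,0.16,0.26,-0,0,0.31,85],[-0.89,0.2,0.26,-0,0,0.31,85]]
[[-0.89,0.26,0.26,-0,0,0.31,85],[-0.87,0.3,0.26,-0,0,0.31,85]]
err mm [0.0085 0.0948 0.0135]
d [ 0.    0.   -0.08] rv units [0. 0. 0.] n 4
[[0,0,0.8,0,0,0,85],[0,0,0.8,0,0,0,85],[0,0,0.8,0,0,0,85],[0,0,0.8,0,0,0,85]]
err mm [ 0.  0. -0.]
```

jog_arm(rows=[[-0.77,-0.51,0.26,0,0,0.31,85],[-0.79,-0.47,0.26,0,0,0.31,85],[-0.82,-0.42,0.26,0,0,0.31,85],[-0.84,-0.38,0.26,0,0,0.31,85],[-0.86,-0.34,0.26,0,0,0.31,85],[-0.88,-0.28,0.26,0,0,0.31,85],[-0.89,-0.24,0.26,0,0,0.31,85],[-0.9,-0.19,0.26,0,0,0.31,85]], squeeze=60)

```text
time: 2.1
tool_pos: [0.2967, 0.3688, 0.1791]
eef_rot: [[-0.711, 0.704, 0.0], [0.704, 0.711, 0.0], [-0.0, 0.0, -1.0]]
wrist_force: [-0.1, 0.0, -0.3]
gripper_width: 0.0847
```

jog_arm(rows=[[-0.92,-0.14,0.27,0,0,0.31,85],[-0.91,-0.09,0.26,0,0,0.31,85],[-0.93,-0.04,0.26,0,0,0.31,85],[-0.92,0,0.26,0,0,0.31,85],[-0.92,0.06,0.26,0,0,0.31,85],[-0.92,0.11,0.26,0,0,0.31,85],[-0.91,0.16,0.26,0,0,0.31,85],[-0.89,0.2,0.26,0,0,0.31,85]])

```text
time: 3.1
tool_pos: [0.4068, 0.2206, 0.1269]
eef_rot: [[-0.35, 0.937, 0.0], [0.937, 0.35, 0.0], [-0.0, 0.0, -1.0]]
wrist_force: [0.3, 0.2, 0.2]
gripper_width: 0.0851
```

jog_arm(rows=[[-0.89,0.26,0.26,0,0,0.31,85],[-0.87,0.3,0.26,0,0,0.31,85],[0,0,0,0,0,0,85]])

```text
time: 3.48
tool_pos: [0.4342, 0.1834, 0.1137]
eef_rot: [[-0.247, 0.969, -0.001], [0.969, 0.247, -0.0], [-0.0, -0.001, -1.0]]
wrist_force: [-0.0, 0.2, -0.1]
gripper_width: 0.0849
```

jog_arm(rows=[[0,0,0.8,0,0,-0.07,85],[0,0,0.8,0,0,0,85],[0,0,0.8,0,0,0,85],[0,0,0.8,0,0,0,85],[0,0,0,0,0,0,85]])

```text
time: 4.1
tool_pos: [0.433, 0.1846, 0.0334]
eef_rot: [[-0.262, 0.965, -0.002], [0.965, 0.262, -0.001], [-0.0, -0.002, -1.0]]
wrist_force: [-0.2, -0.3, 0.4]
gripper_width: 0.0846
```

```bash
python3 - <<'E'
from h import *
save('side2','side');save('wrist2','wrist');o=robot.get_obs();print(o['tool_pos'],o['wrist_force'],o['ft_torque'])
E
```

```text
[0.434  0.1847 0.0348] [0.5394 0.3308 0.7371] [-0.0102  0.0318  0.0101]
```

View pics/side2.png

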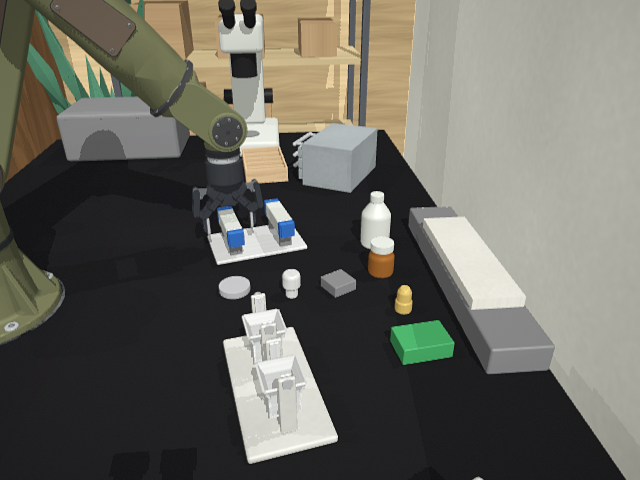

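View pics/wrist2.png

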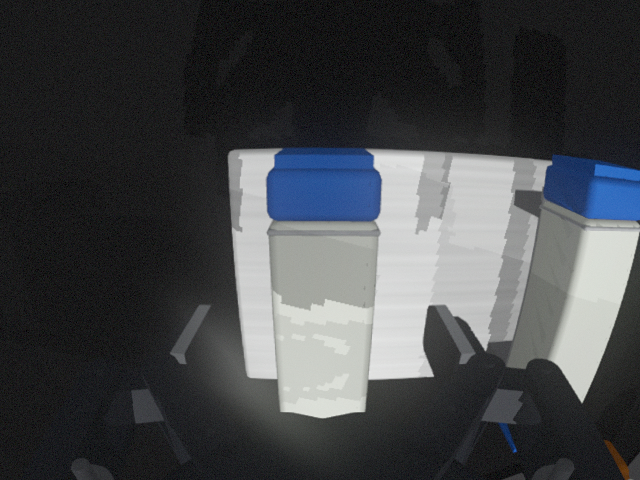

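jog_arm(rows=[[0,0,0,0,0,0,25],[0,0,0,0,0,0,25],[0,0,0,0,0,0,25],[0,0,0,0,0,0,25],[0,0,0,0,0,0,25],[0,0,0,0,0,0,25]], squeeze=80)

```text
time: 4.95
tool_pos: [0.4342, 0.1843, 0.0346]
eef_rot: [[-0.26, 0.966, 0.001], [0.966, 0.26, 0.0], [0.0, 0.001, -1.0]]
wrist_force: [-0.6, -0.1, 5.8]
gripper_width: 0.0334
```

```bash
python3 - <<'E'
from h import *
for i in range(4):
    o=robot.get_obs();print(o['time'],o['tool_pos'],o['wrist_force'],o['ft_torque'],o['gripper_width'])
    if i<3: robot.capture('side')
E
```

```text
4.95 [0.4342 0.1843 0.0346] [-0.5754 -0.131   5.8001] [-0.0101  0.1875 -0.0346] 0.03335826518806584
5.0 [0.4342 0.1843 0.0346] [-1.7239 -0.9375  6.2696] [-0.0303  0.2448 -0.0708] 0.03331034813976046
5.05 [0.4342 0.1843 0.0346] [-0.8972  0.3524  6.3312] [-0.0716  0.2643 -0.0142] 0.033024482143073845
5.1 [0.4342 0.1843 0.0346] [-1.4951 -0.6004  4.9686] [-0.0801  0.2601  0.001 ] 0.03305648194040603
```

jog_arm(rows=[[0,0,-0.4,0,0,0,25],[0,0,-0.4,0,0,0,25],[0,0,0,0,0,0,25],[0,0,0,0,0,0,25]])

```text
time: 5.6
tool_pos: [0.4338, 0.1842, 0.054]
eef_rot: [[-0.26, 0.966, -0.0], [0.966, 0.26, -0.0], [-0.0, -0.0, -1.0]]
wrist_force: [-0.5, -0.0, -4.8]
gripper_width: 0.0333
```

```bash
python3 - <<'E'
from h import *
for i in range(8):
    o=robot.get_obs();print(o['time'],o['tool_pos'],o['wrist_force'],o['ft_torque'],o['gripper_width'])
    if i<7: im,_=robot.capture('side')
cv2.imwrite('pics/side3.png',cv2.resize(im[160:280,170:330,::-1],None,fx=4,fy=4))
E
```

```text
5.6 [0.4338 0.1842 0.054 ] [-0.5243 -0.0393 -4.7603] [ 0.0781  0.0326 -0.0344] 0.03330912675288087
5.65 [0.4338 0.1841 0.0538] [-0.1836 -1.2794 -3.742 ] [ 0.0639  0.0206 -0.0028] 0.033416140388981996
5.7 [0.4337 0.1841 0.0537] [ 0.382  -0.2193 -4.6144] [0.1115 0.0107 0.0516] 0.03332134459204467
5.75 [0.4337 0.1841 0.0537] [ 0.0607 -0.1928 -5.1471] [ 0.0573 -0.0051  0.0761] 0.03317221768301054
5.8 [0.4338 0.1841 0.0538] [ 0.143   0.3748 -4.8085] [ 0.1398  0.005  -0.0423] 0.033239726189289755
5.85 [0.4338 0.1842 0.0538] [ 0.8754 -0.3406 -4.6627] [ 0.0262  0.0096 -0.0141] 0.033162656708051366
5.9 [0.4338 0.1842 0.0539] [ 0.6964 -0.2288 -4.7901] [0.1041 0.0548 0.0314] 0.03348170356554552
5.95 [0.4339 0.1842 0.0539] [-0.0916 -0.0519 -3.9279] [ 0.1397 -0.0515  0.0307] 0.0333435803433125
```

View pics/side3.png

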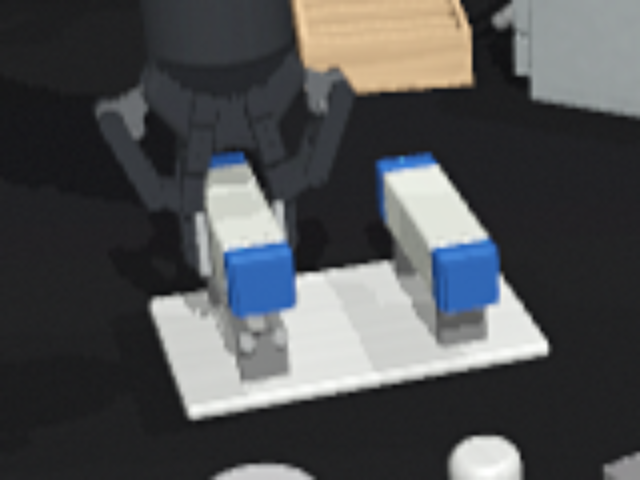

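jog_arm(rows=[[0,0,0.4,0,0,0,25],[0,0,0.38,0,0,0,25],[0,0,0,0,0,0,25],[0,0,0,0,0,0,85],[0,0,0,0,0,0,85],[0,0,0,0,0,0,85],[0,0,-0.4,0,0,0,85],[0,0,-1,0,0,0,85]])

```text
time: 6.95
tool_pos: [0.4335, 0.184, 0.0698]
eef_rot: [[-0.26, 0.966, -0.002], [0.966, 0.26, -0.001], [-0.0, -0.002, -1.0]]
wrist_force: [0.5, -0.1, 0.1]
gripper_width: 0.0849
```

jog_arm(rows=[[0,0,-1,0,0,0,85],[0,0.88,-0.2,0,0,0,85],[0,0.88,0,0,0,0,85],[0,0.88,0,0,0,0,85],[0,0.88,0,0,0,0,85],[0,0.88,0,0,0,0,85],[0,0,0,0,0,0,85]])

```text
time: 7.82
tool_pos: [0.5408, 0.2129, 0.0999]
eef_rot: [[-0.26, 0.966, 0.001], [0.966, 0.26, 0.0], [0.0, 0.001, -1.0]]
wrist_force: [0.2, -0.6, -0.3]
gripper_width: 0.0851
```

```bash
python3 - <<'E'
from h import *
R=orient(YT); p=tcp_for(B,R); p[2]=.034
plan(p,R)
im,_=robot.capture('side')
cv2.imwrite('pics/side4.png',cv2.resize(im[130:280,170:370,::-1],None,fx=4,fy=4))
E
```

```text
d [-0.001   0.0015 -0.0659] rv units [ 0.0032 -0.0001  0.0079] n 3
[[0.02,-0.01,0.88,0,-0,0,85],[0.02,-0.01,0.88,0,-0,0,85],[0.03,-0,0.87,0,-0,0,85]]
err mm [0.0687 0.1178 0.1167]
```

View pics/side4.png

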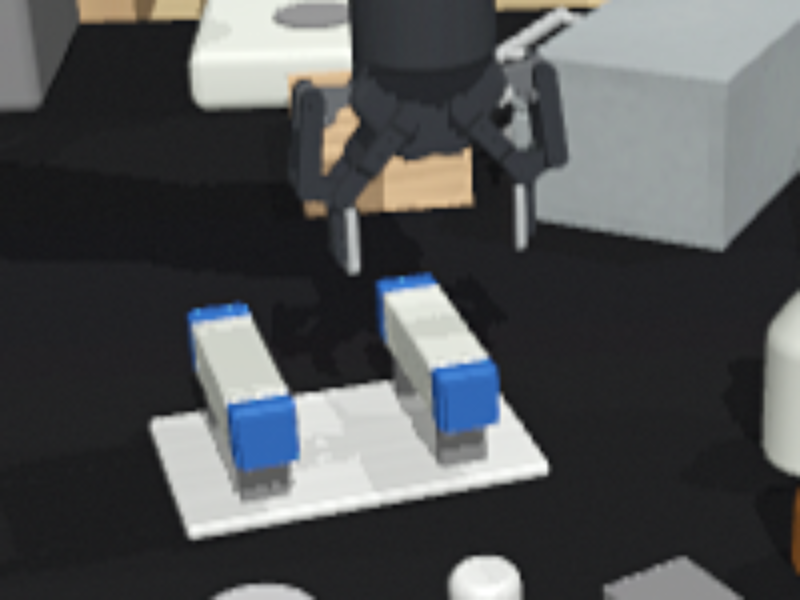

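The side view shows A back on its rails (near (245,385)) and the open fingers centred above B (near (435,340)).

jog_arm(rows=[[0.02,-0.01,0.88,0,0,0,85],[0.02,-0.01,0.88,0,0,0,85],[0.03,0,0.87,0,0,0,85],[0,0,0,0,0,0,25],[0,0,0,0,0,0,25],[0,0,0,0,0,0,25],[0,0,0,0,0,0,25],[0,0,0,0,0,0,25]])

```text
time: 8.88
tool_pos: [0.5397, 0.2145, 0.0352]
eef_rot: [[-0.26, 0.966, 0.002], [0.966, 0.26, 0.001], [0.0, 0.002, -1.0]]
wrist_force: [-1.3, -0.5, 6.0]
gripper_width: 0.0328
```

jog_arm(rows=[[0,0,0,0,0,0,25],[0,0,-0.4,0,0,0,25],[0,0,-0.4,0,0,0,25],[0,0,0,0,0,0,25],[0,0,0,0,0,0,25]])

```text
time: 9.5
tool_pos: [0.539, 0.2143, 0.0536]
eef_rot: [[-0.26, 0.966, -0.0], [0.966, 0.26, -0.0], [-0.0, -0.0, -1.0]]
wrist_force: [-0.1, -0.1, -4.2]
gripper_width: 0.0328
```

```bash
python3 - <<'E'
from h import *
T=[]
for i in range(10):
    o=robot.get_obs();T.append(np.r_[o['wrist_force'],o['ft_torque']])
    im,_=robot.capture('side')
print(o['time'],o['tool_pos'],o['gripper_width']);T=np.array(T);print(T.mean(0),T.std(0))
cv2.imwrite('pics/side5.png',cv2.resize(im[130:280,170:370,::-1],None,fx=4,fy=4))
E
```

```text
9.95 [0.5392 0.2144 0.0537] 0.033357404752710554
[-0.1695 -0.0817 -4.081  -0.1024 -0.0244 -0.0172] [0.4429 0.4542 0.5207 0.0267 0.019  0.0215]
```

View pics/side5.png

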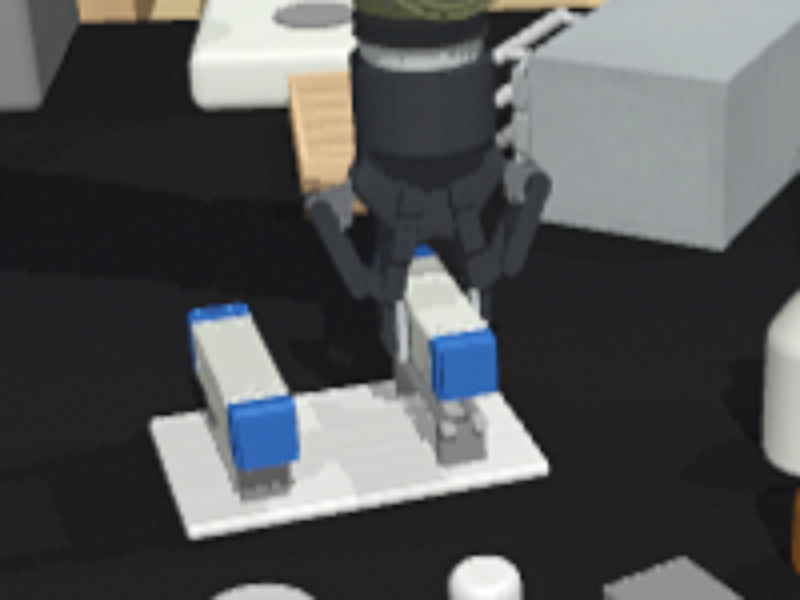

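jog_arm(rows=[[0,0,0.4,0,0,0,25],[0,0,0.38,0,0,0,25],[0,0,0,0,0,0,25],[0,0,0,0,0,0,85],[0,0,0,0,0,0,85],[0,0,0,0,0,0,85],[0,0,-0.6,0,0,0,85],[0,0,-1,0,0,0,85]])

```text
time: 11.0
tool_pos: [0.539, 0.2143, 0.075]
eef_rot: [[-0.26, 0.966, -0.001], [0.966, 0.26, -0.0], [-0.0, -0.001, -1.0]]
wrist_force: [-0.1, -0.4, 0.2]
gripper_width: 0.085
```

jog_arm(rows=[[0,0,-1,0,0,0,85],[0,0,-0.4,0,0,0,85]])

```text
time: 11.25
tool_pos: [0.5398, 0.2146, 0.1115]
eef_rot: [[-0.26, 0.966, 0.003], [0.966, 0.26, 0.001], [0.0, 0.003, -1.0]]
wrist_force: [-0.1, -0.2, 1.0]
gripper_width: 0.0847
```

```bash
python3 - <<'E'
from h import *
R=orient(YT,45); yp=np.array([-np.sin(YT),np.cos(YT),0]); p=tcp_for(B-.038*yp,R,.020)
print(p)
p1,R1=plan(p-R[:,2]*.06,R)
plan(p,R,p0=p1,R0=R1)
E
```

```text
[0.546  0.1914 0.0409]
d [ 0.0171 -0.0642 -0.0282] rv units [0.0126 4.4992 0.0147] n 5
[[-0.53,-0,0.23,0,0.9,0,85],[-0.56,-0,0.14,0,0.9,0,85],[-0.58,-0.01,0.05,0,0.9,0,85],[-0.57,0,-0.04,0,0.9,0,85],[-0.56,-0,-0.13,0,0.9,0,85]]
err mm [-0.0076  0.1424 -0.0167]
d [-0.011   0.0408 -0.0424] rv units [ 0.0059 -0.0008  0.0179] n 3
[[-0,-0,0.8,0,-0,0.01,85],[-0,-0,0.8,0,-0,0.01,85],[-0,-0,0.8,0,-0,0.01,85]]
err mm [ 0.0503  0.1644 -0.0105]
```

jog_arm(rows=[[-0.53,0,0.23,0,0.9,0,85],[-0.56,0,0.14,0,0.9,0,85],[-0.58,-0.01,0.05,0,0.9,0,85],[-0.57,0,-0.04,0,0.9,0,85],[-0.56,0,-0.13,0,0.9,0,85],[0,0,0,0,0,0,85],[0,0,0,0,0,0,85]])

```text
time: 12.12
tool_pos: [0.5562, 0.1505, 0.0811]
eef_rot: [[-0.184, 0.966, -0.184], [0.684, 0.26, 0.681], [0.706, -0.0, -0.708]]
wrist_force: [0.2, 0.6, 0.1]
gripper_width: 0.0847
```

```bash
python3 - <<'E'
from h import *
R=orient(YT,45); yp=np.array([-np.sin(YT),np.cos(YT),0]); p=tcp_for(B-.038*yp,R,.020)
plan(p,R,3); print(robot.get_obs()['q'])
E
```

```text
d [-0.0103  0.0408 -0.0403] rv units [-0.0071  0.0102  0.0061] n 3
[[0.02,0.01,0.78,-0,0,0,85],[0.02,0.01,0.77,-0,0,0,85],[0.02,0.01,0.78,-0,0,0,85]]
err mm [-0.0011  0.0797  0.0611]
[-0.088   0.6729  1.533   0.7478  1.3443 -0.683 ]
```

jog_arm(rows=[[0.02,0.01,0.78,0,0,0,85],[0.02,0.01,0.77,0,0,0,85],[0.02,0.01,0.78,0,0,0,85],[0,0,0,0,0,0,85]])

```text
time: 12.62
tool_pos: [0.5448, 0.1927, 0.0396]
eef_rot: [[-0.184, 0.965, -0.187], [0.682, 0.262, 0.682], [0.707, -0.002, -0.707]]
wrist_force: [0.4, -0.9, 0.3]
gripper_width: 0.0852
```

```bash
python3 - <<'E'
from h import *
im,_=robot.capture('side')
cv2.imwrite('pics/side6.png',cv2.resize(im[130:280,170:370,::-1],None,fx=4,fy=4))
save('wrist6','wrist')
E
```

```text
(no output)
```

View pics/side6.png

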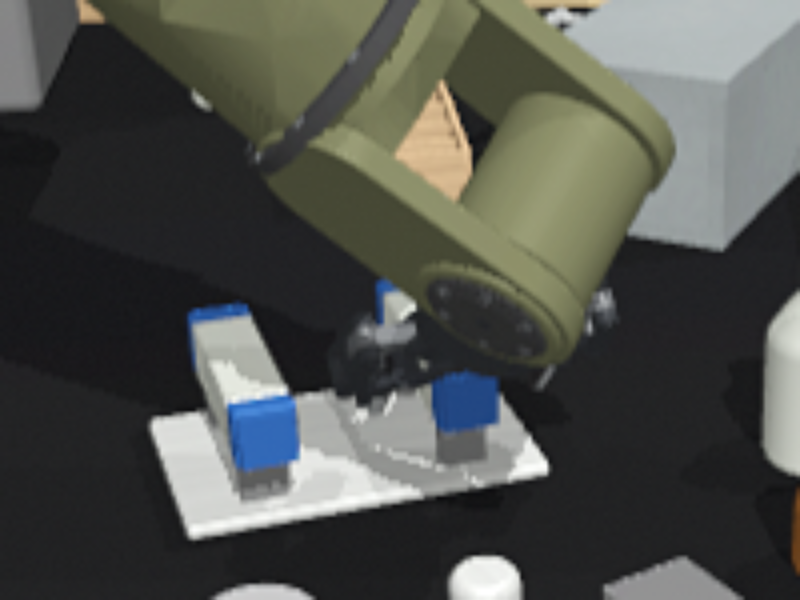

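View pics/wrist6.png

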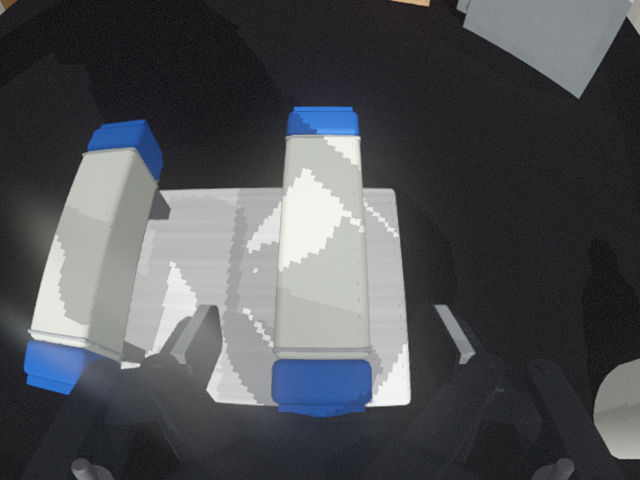

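jog_arm(rows=[[0,0,0,0,0,0,25],[0,0,0,0,0,0,25],[0,0,0,0,0,0,25],[0,0,0,0,0,0,25],[0,0,0,0,0,0,25],[0,0,0,0,0,0,25]], squeeze=110)

```text
time: 13.48
tool_pos: [0.5462, 0.191, 0.0413]
eef_rot: [[-0.184, 0.966, -0.184], [0.683, 0.26, 0.683], [0.707, 0.001, -0.707]]
wrist_force: [-1.7, -4.7, 5.6]
gripper_width: 0.0327
```

```bash
python3 - <<'E'
from h import *
o=robot.get_obs();print(o['time'],o['tool_pos'],o['gripper_width'],o['wrist_force'],o['ft_torque']);
R=np.array(o['eef_rot']);p=np.array(o['tool_pos'])
g=p-R[:,2]*.020; yp=np.array([-np.sin(YT),np.cos(YT),0]); print('grasp rel mid',(g-B), (g-B)@yp)
# lift 50 mm
plan(p+[0,0,.05],R)
E
```

```text
13.475 [0.5462 0.191  0.0413] 0.032740733758054114 [-1.7269 -4.6877  5.6369] [-0.2172  0.2715  0.2546]
grasp rel mid [ 0.01   -0.037   0.0004] -0.03834984663899209
d [0.   0.   0.05] rv units [0. 0. 0.] n 3
[[0.47,0,-0.47,0,0,0,85],[0.47,0,-0.47,0,0,0,85],[0.47,0,-0.47,0,0,0,85]]
err mm [-0.0266 -0.0036 -0.149 ]
```

jog_arm(rows=[[0.3,0,-0.3,0,0,0,25],[0.47,0,-0.47,0,0,0,25],[0.47,0,-0.47,0,0,0,25],[0.47,0,-0.47,0,0,0,25],[0.47,0,-0.47,0,0,0,25],[0,0,0,0,0,0,25]])

```text
time: 14.22
tool_pos: [0.5464, 0.1913, 0.1195]
eef_rot: [[-0.186, 0.966, -0.182], [0.683, 0.26, 0.683], [0.707, 0.002, -0.708]]
wrist_force: [0.4, -0.3, -4.4]
gripper_width: 0.033
```

```bash
python3 - <<'E'
from h import *
T=[]
for i in range(4):
    o=robot.get_obs();T.append(np.r_[o['wrist_force'],o['ft_torque']])
    im,_=robot.capture('side') if i else save('wrist7','wrist')
print(o['time'],o['tool_pos'],o['gripper_width']);T=np.array(T);print(T.mean(0),T.std(0))
cv2.imwrite('pics/side7.png',cv2.resize(im[100:280,170:370,::-1],None,fx=3.3,fy=3.3))
R=orient(YS,-45)
print('target rot from now (tool frame):')
# capsule mid in tool frame at grasp
Rg=orient(YT,45); c=Rg.T@(B-np.array([.5462,.191,.0413])); print('c',c)
p=L+[0,0,.10]-R@c   # capsule bottom at 130 => above rim 81
print(p)
plan(p,R)
E
```

```text
14.375 [0.5457 0.1913 0.1174] 0.03297756343415591
[-0.1213  0.1139 -4.595  -1.0592 -0.2873 -0.0093] [0.5562 0.4758 0.447  0.0288 0.0198 0.0264]
target rot from now (tool frame):
c [ 0.0268 -0.0001  0.0075]
[ 0.5143 -0.2072  0.2243]
d [-0.0313 -0.3984  0.107 ] rv units [-0.0079 -8.9985  0.3543] n 17
[[-0.45,-0.32,-0.8,-0,-0.53,0.02,85],[-0.52,-0.31,-0.76,-0,-0.53,0.02,85],[-0.59,-0.31,-0.71,-0,-0.53,0.02,85],[-0.66,-0.31,-0.65,-0,-0.53,0.02,85],[-0.71,-0.31,-0.59,-0,-0.53,0.02,85],[-0.77,-0.3,-0.52,-0,-0.53,0.02,85],[-0.81,-0.31,-0.44,-0,-0.53,0.02,85],[-0.85,-0.29,-0.37,-0,-0.53,0.02,85]]
[[-0.88,-0.3,-0.29,-0,-0.53,0.02,85],[-0.9,-0.29,-0.21,-0,-0.53,0.02,85],[-0.93,-0.29,-0.12,-0,-0.53,0.02,85],[-0.93,-0.29,-0.03,-0,-0.53,0.02,85],[-0.93,-0.28,0.05,-0,-0.53,0.02,85],[-0.92,-0.28,0.13,-0,-0.53,0.02,85],[-0.91,-0.28,0.22,-0,-0.53,0.02,85],[-0.88,-0.27,0.31,-0,-0.53,0.02,85]]
[[-0.85,-0.27,0.38,-0,-0.53,0.02,85]]
err mm [0.0877 0.0619 0.0043]
```

View pics/side7.png

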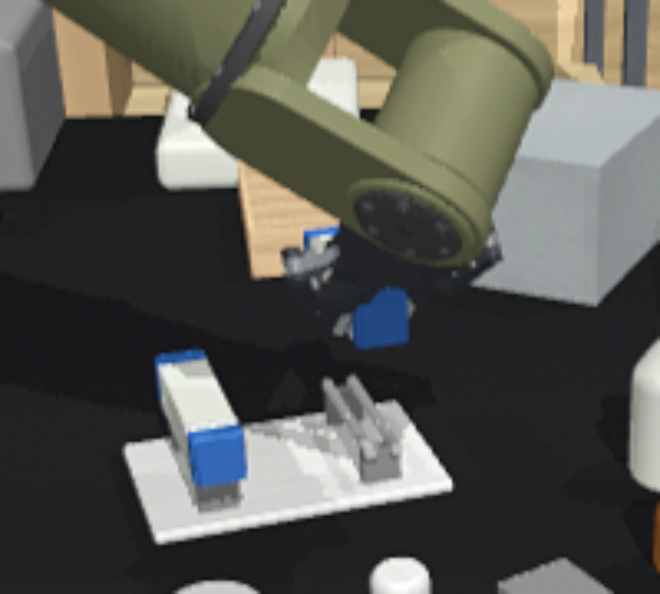

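View pics/wrist7.png

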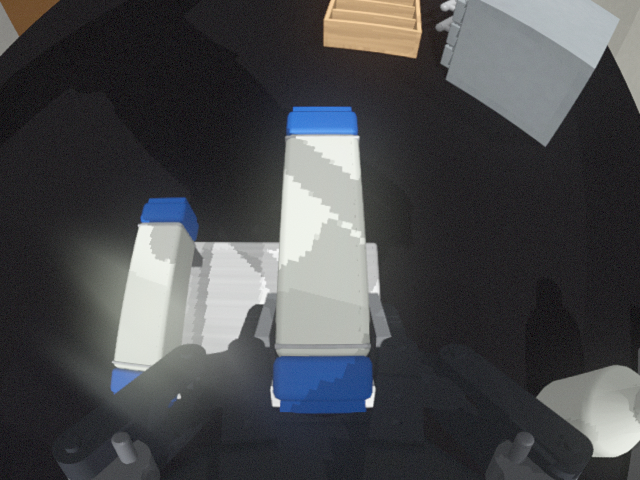

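```bash
python3 - <<'E'
from h import *
R=orient(YS,-45)
c=np.array([.0268,0,.0075])
p=L+[0,0,.115]-R@c
plan(p,R,18,grip=25)
E
```

```text
d [-0.0315 -0.3984  0.122 ] rv units [-0.0079 -8.9985  0.3543] n 18
[[-0.4,-0.3,-0.78,-0,-0.5,0.02,25],[-0.47,-0.3,-0.75,-0,-0.5,0.02,25],[-0.53,-0.29,-0.7,-0,-0.5,0.02,25],[-0.59,-0.29,-0.65,-0,-0.5,0.02,25],[-0.65,-0.29,-0.6,-0,-0.5,0.02,25],[-0.7,-0.29,-0.54,-0,-0.5,0.02,25],[-0.74,-0.29,-0.48,-0,-0.5,0.02,25],[-0.79,-0.28,-0.41,-0,-0.5,0.02,25]]
[[-0.81,-0.28,-0.34,-0,-0.5,0.02,25],[-0.85,-0.28,-0.26,-0,-0.5,0.02,25],[-0.86,-0.28,-0.2,-0,-0.5,0.02,25],[-0.88,-0.27,-0.11,-0,-0.5,0.02,25],[-0.89,-0.27,-0.04,-0,-0.5,0.02,25],[-0.89,-0.26,0.04,-0,-0.5,0.02,25],[-0.88,-0.26,0.11,-0,-0.5,0.02,25],[-0.88,-0.26,0.19,-0,-0.5,0.02,25]]
[[-0.85,-0.26,0.27,-0,-0.5,0.02,25],[-0.82,-0.25,0.34,-0,-0.5,0.02,25]]
err mm [ 0.0382  0.0737 -0.0287]
```

jog_arm(rows=[[-0.4,-0.3,-0.78,0,-0.5,0.02,25],[-0.47,-0.3,-0.75,0,-0.5,0.02,25],[-0.53,-0.29,-0.7,0,-0.5,0.02,25],[-0.59,-0.29,-0.65,0,-0.5,0.02,25],[-0.65,-0.29,-0.6,0,-0.5,0.02,25],[-0.7,-0.29,-0.54,0,-0.5,0.02,25],[-0.74,-0.29,-0.48,0,-0.5,0.02,25],[-0.79,-0.28,-0.41,0,-0.5,0.02,25]])

```text
time: 15.42
tool_pos: [0.5316, 0.0135, 0.1719]
eef_rot: [[-0.234, 0.972, -0.033], [0.968, 0.236, 0.08], [0.085, -0.013, -0.996]]
wrist_force: [-0.1, -0.1, -3.8]
gripper_width: 0.0327
```

jog_arm(rows=[[-0.81,-0.28,-0.34,0,-0.5,0.02,25],[-0.85,-0.28,-0.26,0,-0.5,0.02,25],[-0.86,-0.28,-0.2,0,-0.5,0.02,25],[-0.88,-0.27,-0.11,0,-0.5,0.02,25],[-0.89,-0.27,-0.04,0,-0.5,0.02,25],[-0.89,-0.26,0.04,0,-0.5,0.02,25],[-0.88,-0.26,0.11,0,-0.5,0.02,25],[-0.88,-0.26,0.19,0,-0.5,0.02,25]])

```text
time: 16.42
tool_pos: [0.5175, -0.1633, 0.2259]
eef_rot: [[-0.175, 0.978, 0.116], [0.799, 0.21, -0.563], [-0.575, -0.006, -0.818]]
wrist_force: [0.5, -0.2, -4.5]
gripper_width: 0.0329
```

jog_arm(rows=[[-0.85,-0.26,0.27,0,-0.5,0.02,25],[-0.82,-0.25,0.34,0,-0.5,0.02,25],[0,0,0,0,0,0,25],[0,0,0,0,0,0,25]])

```text
time: 16.92
tool_pos: [0.5143, -0.2066, 0.2393]
eef_rot: [[-0.146, 0.979, 0.144], [0.693, 0.205, -0.691], [-0.706, -0.0, -0.708]]
wrist_force: [-0.0, 0.2, -4.4]
gripper_width: 0.0328
```

```bash
python3 - <<'E'
from h import *
R=orient(YS,-45)
c=np.array([.0268,0,.0075])
o=robot.get_obs(); print(o['time'],o['q'],o['gripper_width'])
plan(L+[0,0,.08]-R@c,R,2,grip=25)
save('wrist8','wrist')
for cam in ['side','top']:
    im,d=robot.capture(cam); P=cloud(cam,d); np.save(cam+'8.npy',P); cv2.imwrite(f'pics/{cam}8.png',im[:,:,::-1])
E
```

```text
16.925 [-0.1543  0.2114  1.7881 -0.8845  1.0231  0.0769] 0.03283449558492457
d [-0.0001 -0.0006 -0.0351] rv units [-0.007  -0.0111 -0.003 ] n 2
[[0.49,-0,0.5,-0,-0.01,-0,25],[0.49,-0.01,0.51,-0,-0.01,-0,25]]
err mm [-0.0449  0.0539 -0.1092]
```

View pics/side8.png

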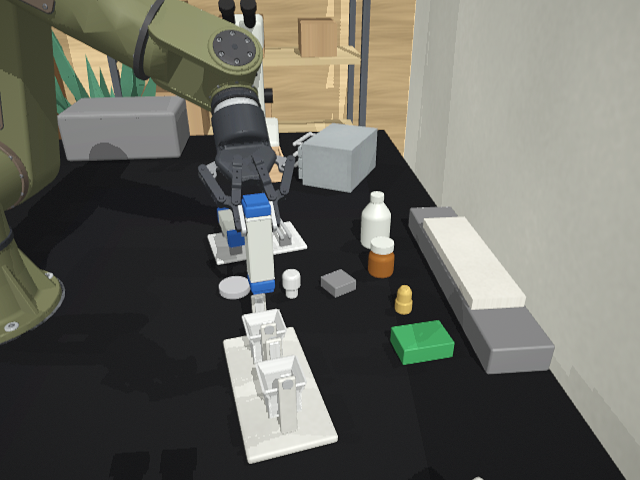

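View pics/wrist8.png

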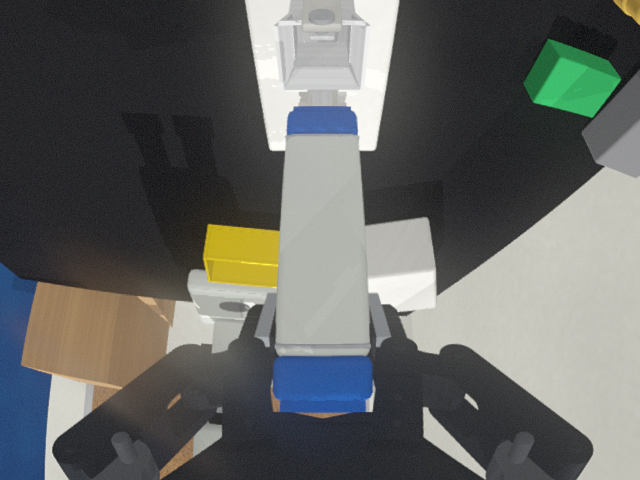

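View pics/top8.png

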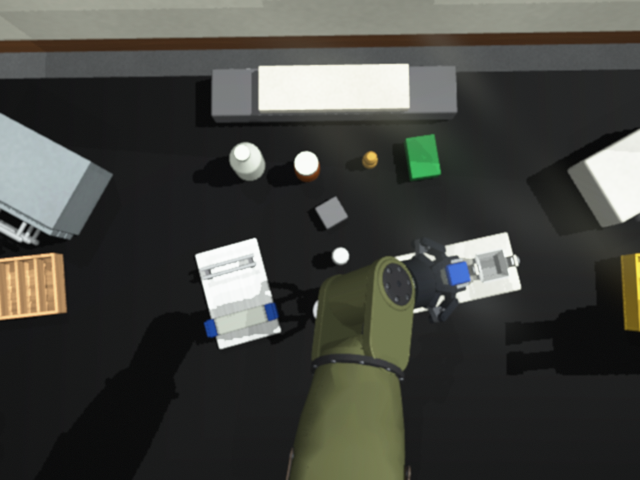

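```bash
python3 - <<'E'
from h import *
P=np.load('top8.npy'); im=cv2.imread('pics/top8.png').astype(int)
blue=(im[...,0]>120)&(im[...,2]<90)&(im[...,0]-im[...,1]>50)
m=blue&(np.indices(blue.shape)[1]>430)&(np.indices(blue.shape)[1]<500)
q=P[m]; print(m.sum(),np.percentile(q[:,2],[5,50,95])); q=q[abs(q[:,2]-.285)<.006]
print(len(q),cv2.minAreaRect((q[:,:2]*1000).astype(np.float32)),np.median(q[:,2]))
P=np.load('side8.npy'); im=cv2.imread('pics/side8.png').astype(int)
v,u=np.indices(im.shape[:2]); m=(u>235)&(u<280)&(v>190)&(v<300)
q=P[m]; q=q[(q[:,2]>.15)&(q[:,2]<.30)&(abs(q[:,1]+.2)<.06)]
b=q[(q[:,2]>.16)&(q[:,2]<.20)]; t=q[(q[:,2]>.24)&(q[:,2]<.265)]
for s in (b,t):
  s=s[s[:,1]<np.percentile(s[:,1],60)]
  print(len(s),s[:,0].min(),s[:,0].max(),np.median(s[:,1]),s[:,2].mean())
E
```

```text
408 [nan nan nan]
380 ((511.58953857421875, -192.43402099609375), (32.066131591796875, 31.40822982788086), 11.892919540405273) 0.2842503426713053
398 0.4975120425407475 0.5288693533700634 -0.21134814089563206 0.1806291018866852
477 0.48486474764131304 0.5371538408680648 -0.2109674666099297 0.25224965308854164
```

jog_arm(rows=[[0.5,0,0.5,0,-0.01,0,25],[0.5,0,0.5,0,0,0,25],[0.5,0,0.5,0,0,0,25],[0.35,0,0.35,0,0,0,25],[0.2,0,0.2,0,0,0,25],[0,0,0,0,0,0,25]])

```text
time: 17.82
tool_pos: [0.5144, -0.2072, 0.1673]
eef_rot: [[-0.145, 0.979, 0.145], [0.691, 0.205, -0.693], [-0.709, -0.0, -0.706]]
wrist_force: [0.3, 0.5, -3.6]
gripper_width: 0.0331
```

```bash
python3 - <<'E'
from h import *
R=orient(YS,-45);c=np.array([.0268,0,.0075])
o=robot.get_obs(); print(o['wrist_force'],o['ft_torque'], 'mid',np.array(o['tool_pos'])+np.array(o['eef_rot'])@c-L)
plan(L+[0,0,.005]-R@c,R,4,grip=25)
im,d=robot.capture('side');cv2.imwrite('pics/side9.png',cv2.resize(im[180:440,170:350,::-1],None,fx=2.3,fy=2.3))
E
```

```text
[ 0.3272  0.5222 -3.6033] [0.7309 0.1562 0.0035] mid [ 0.0003 -0.0001  0.043 ]
d [-0.0002  0.     -0.038 ] rv units [-0.005   0.0115 -0.0022] n 4
[[0.27,-0,0.27,-0,0,-0,25],[0.27,-0,0.27,-0,0,-0,25],[0.27,-0.01,0.26,-0,0,-0,25],[0.27,0,0.27,-0,0,-0,25]]
err mm [-0.0292  0.0316 -0.0028]
```

View pics/side9.png

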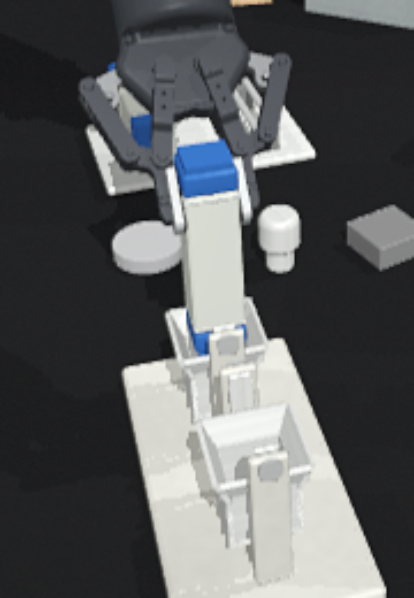

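The capsule's blue lower cap (~(218,335)) is entering the left cup, centred. Going on down in steps.

jog_arm(rows=[[0.27,0,0.27,0,0,0,25],[0.27,0,0.27,0,0,0,25],[0,0,0,0,0,0,25]])

```text
time: 18.25
tool_pos: [0.514, -0.2072, 0.1473]
eef_rot: [[-0.146, 0.979, 0.144], [0.691, 0.205, -0.693], [-0.708, -0.002, -0.706]]
wrist_force: [0.1, -0.1, -4.1]
gripper_width: 0.0329
```

jog_arm(rows=[[0.27,0,0.27,0,0,0,25],[0.22,0,0.22,0,0,0,25],[0,0,0,0,0,0,25]])

```text
time: 18.62
tool_pos: [0.5141, -0.2072, 0.1302]
eef_rot: [[-0.146, 0.979, 0.145], [0.691, 0.205, -0.693], [-0.708, -0.001, -0.706]]
wrist_force: [0.2, 0.5, -4.6]
gripper_width: 0.0328
```

```bash
python3 - <<'E'
from h import *
c=np.array([.0268,0,.0075])
o=robot.get_obs(); print(o['wrist_force'],o['ft_torque'], 'mid',np.array(o['tool_pos'])+np.array(o['eef_rot'])@c-L)
im,d=robot.capture('side');cv2.imwrite('pics/side10.png',cv2.resize(im[180:440,170:350,::-1],None,fx=2.3,fy=2.3))
save('wrist10','wrist')
E
```

```text
[ 0.1717  0.4753 -4.6009] [0.822  0.1562 0.0326] mid [-0.     -0.0001  0.0059]
```

View pics/side10.png

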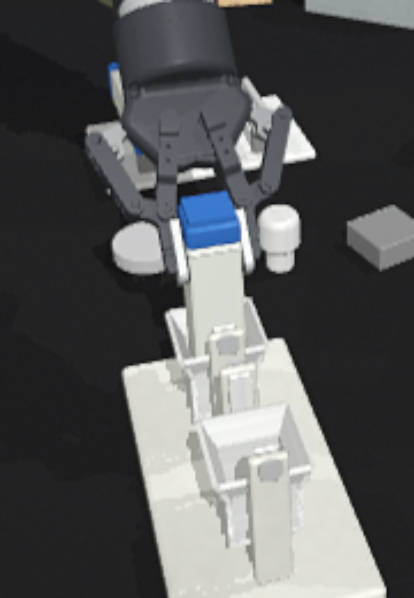

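View pics/wrist10.png

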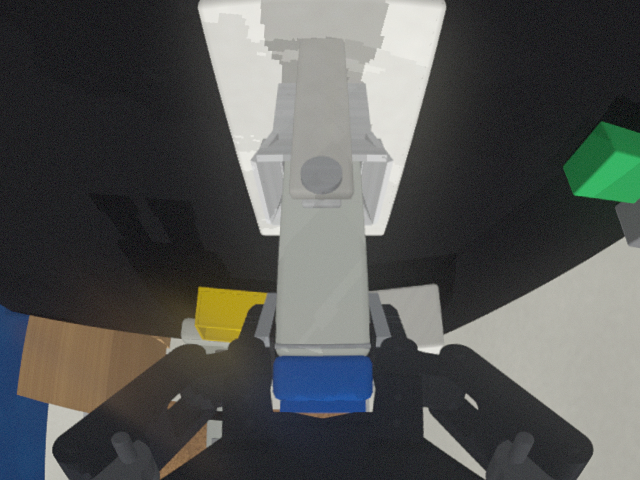

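jog_arm(rows=[[0.08,0,0.08,0,0,0,25],[0.06,0,0.06,0,0,0,25],[0,0,0,0,0,0,25],[0,0,0,0,0,0,25]], squeeze=30)

```text
time: 19.23
tool_pos: [0.5147, -0.2071, 0.1266]
eef_rot: [[-0.145, 0.979, 0.145], [0.691, 0.205, -0.693], [-0.708, -0.0, -0.706]]
wrist_force: [-0.6, -0.6, -4.2]
gripper_width: 0.0327
```

```bash
python3 - <<'E'
from h import *
c=np.array([.0268,0,.0075])
for i in range(3):
    o=robot.get_obs(); print(o['wrist_force'],o['ft_torque'], 'mid',np.array(o['tool_pos'])+np.array(o['eef_rot'])@c-L)
    robot.capture('side')
E
```

```text
[-0.5593 -0.6389 -4.2478] [0.7997 0.1997 0.0287] mid [0.0005 0.     0.0023]
[ 0.3736  0.4977 -4.812 ] [0.8155 0.1289 0.0307] mid [0.0005 0.     0.0023]
[-0.346  -0.1114 -3.8122] [0.7683 0.1427 0.0218] mid [0.0005 0.     0.0023]
```

jog_arm(rows=[[0.03,0,0.03,0,0,0,25],[0,0,0,0,0,0,45],[0,0,0,0,0,0,65],[0,0,0,0,0,0,85],[0,0,0,0,0,0,85]])

```text
time: 20.0
tool_pos: [0.5148, -0.207, 0.1258]
eef_rot: [[-0.145, 0.979, 0.145], [0.692, 0.205, -0.693], [-0.707, -0.0, -0.707]]
wrist_force: [-0.2, -0.3, 0.1]
gripper_width: 0.085
```

```bash
python3 - <<'E'
from h import *
im,d=robot.capture('side');cv2.imwrite('pics/side11.png',cv2.resize(im[180:440,170:350,::-1],None,fx=2.3,fy=2.3))
save('wrist11','wrist')
E
```

```text
(no output)
```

View pics/side11.png

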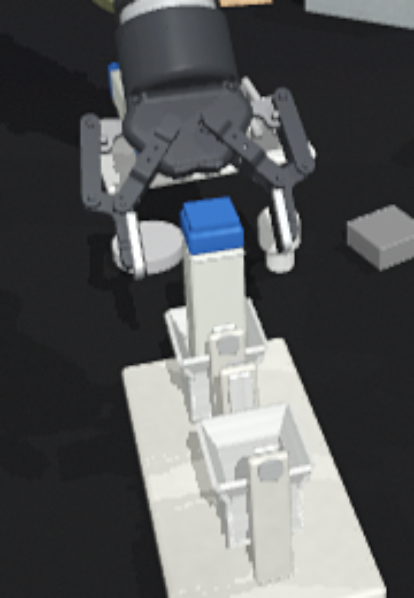

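View pics/wrist11.png

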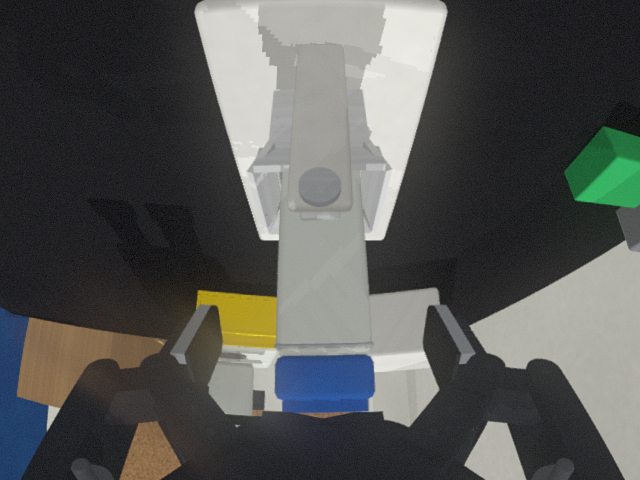

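```bash
python3 - <<'E'
from h import *
o=robot.get_obs();p0=np.array(o['tool_pos']);R0=np.array(o['eef_rot'])
p1=p0-R0[:,2]*.11
R=orient(YT,-45); yp=np.array([-np.sin(YT),np.cos(YT),0]); p=tcp_for(A+.038*yp,R,.020)
print(p)
plan(p-R[:,2]*.08,R,p0=p1,R0=R0)
E
```

```text
[0.4277 0.2071 0.0409]
d [-0.0858  0.3926 -0.1061] rv units [-0.2275  0.0024 -0.223 ] n 17
[[0.84,-0.01,-0.49,-0.01,0,-0.01,85],[0.85,-0,-0.49,-0.01,0,-0.01,85],[0.84,-0.01,-0.5,-0.01,0,-0.01,85],[0.85,0,-0.49,-0.01,0,-0.01,85],[0.84,0,-0.49,-0.01,0,-0.01,85],[0.85,0.01,-0.49,-0.01,0,-0.01,85],[0.84,0,-0.5,-0.01,0,-0.01,85],[0.85,0.01,-0.49,-0.01,0,-0.01,85]]
[[0.84,0.01,-0.49,-0.01,0,-0.01,85],[0.85,0.01,-0.49,-0.01,0,-0.01,85],[0.84,0.02,-0.5,-0.01,0,-0.01,85],[0.85,0.01,-0.49,-0.01,0,-0.01,85],[0.84,0.02,-0.49,-0.01,0,-0.01,85],[0.85,0.03,-0.49,-0.01,0,-0.01,85],[0.84,0.02,-0.5,-0.01,0,-0.01,85],[0.85,0.03,-0.49,-0.01,0,-0.01,85]]
[[0.84,0.03,-0.49,-0.01,0,-0.01,85]]
err mm [ 0.087  -0.0391  0.0216]
```

jog_arm(rows=[[0,0,-0.4,0,0,0,85],[0,0,-1,0,0,0,85],[0,0,-1,0,0,0,85],[0,0,-1,0,0,0,85],[0,0,-1,0,0,0,85]])

```text
time: 20.72
tool_pos: [0.4986, -0.1298, 0.2045]
eef_rot: [[-0.145, 0.979, 0.145], [0.692, 0.205, -0.692], [-0.707, -0.0, -0.707]]
wrist_force: [-0.2, 0.3, 0.2]
gripper_width: 0.0852
```

jog_arm(rows=[[0.84,0,-0.49,-0.013,0,-0.013,85],[0.85,0,-0.49,-0.013,0,-0.013,85],[0.84,0,-0.5,-0.013,0,-0.013,85],[0.85,0,-0.49,-0.013,0,-0.013,85],[0.84,0,-0.49,-0.013,0,-0.013,85],[0.85,0.01,-0.49,-0.013,0,-0.013,85],[0.84,0.01,-0.5,-0.013,0,-0.013,85],[0.85,0.01,-0.49,-0.013,0,-0.013,85]])

```text
time: 21.72
tool_pos: [0.4584, 0.0551, 0.1538]
eef_rot: [[-0.163, 0.973, 0.163], [0.688, 0.23, -0.688], [-0.707, -0.0, -0.707]]
wrist_force: [-0.6, -1.4, 0.6]
gripper_width: 0.0849
```

jog_arm(rows=[[0.84,0.01,-0.49,-0.013,0,-0.013,85],[0.85,0.01,-0.49,-0.013,0,-0.013,85],[0.84,0.02,-0.5,-0.013,0,-0.013,85],[0.85,0.02,-0.49,-0.013,0,-0.013,85],[0.84,0.02,-0.49,-0.013,0,-0.013,85],[0.85,0.03,-0.49,-0.013,0,-0.013,85],[0.84,0.03,-0.5,-0.013,0,-0.013,85],[0.85,0.03,-0.49,-0.013,0,-0.013,85]])

```text
time: 22.72
tool_pos: [0.4168, 0.2397, 0.1039]
eef_rot: [[-0.181, 0.967, 0.18], [0.684, 0.255, -0.684], [-0.707, -0.0, -0.707]]
wrist_force: [-0.1, -0.8, -0.1]
gripper_width: 0.0851
```

jog_arm(rows=[[0.84,0.03,-0.49,-0.013,0,-0.013,85],[0,0,0,0,0,0,85],[0,0,0,0,0,0,85]])

```text
time: 23.1
tool_pos: [0.412, 0.2613, 0.0978]
eef_rot: [[-0.183, 0.966, 0.182], [0.683, 0.258, -0.684], [-0.707, -0.001, -0.707]]
wrist_force: [0.2, 0.4, 0.1]
gripper_width: 0.0851
```

```bash
python3 - <<'E'
from h import *
im,d=robot.capture('top'); P=cloud('top',d); z=P[...,2]
cv2.imwrite('pics/top12.png',im[:,:,::-1]); save('wrist12','wrist')
m=(P[...,0]>.35)&(P[...,0]<.5)&(P[...,1]>.07)&(P[...,1]<.3)&(z>.064)&(z<.078)
n,l,s,c=cv2.connectedComponentsWithStats(m.astype(np.uint8))
for k in range(1,n):
    if s[k,4]>50: q=P[l==k]; print(s[k,4],cv2.minAreaRect((q[:,:2]*1000).astype(np.float32)))
R=orient(YT,-45); yp=np.array([-np.sin(YT),np.cos(YT),0]); p=tcp_for(A+.038*yp,R,.020)
plan(p,R,4); print(robot.get_obs()['q'])
E
```

```text
1250 ((434.136474609375, 186.26348876953125), (34.00426483154297, 140.70071411132812), 14.877782821655273)
d [ 0.0156 -0.0539 -0.057 ] rv units [-0.0083  0.0011 -0.0053] n 4
[[0.01,0.01,0.8,-0,0,-0,85],[0,0.01,0.8,-0,0,-0,85],[0.01,0.02,0.8,-0,0,-0,85],[0.01,0.01,0.8,-0,0,-0,85]]
err mm [ 0.0525  0.0326 -0.1367]
[ 0.7966  0.5818  1.6432 -0.6612  1.4272  0.8101]
```

View pics/top12.png

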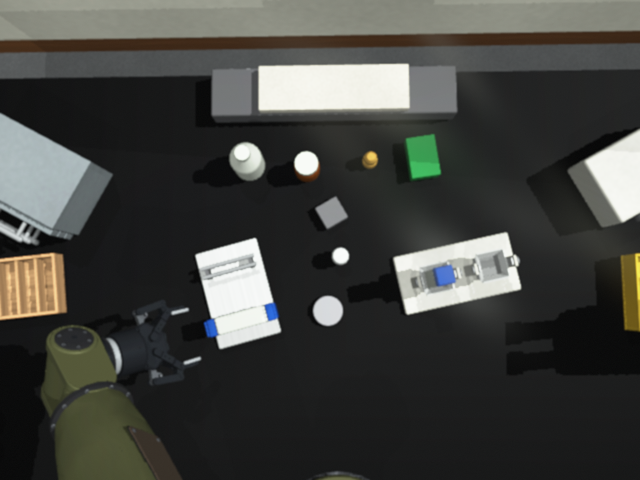

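View pics/wrist12.png

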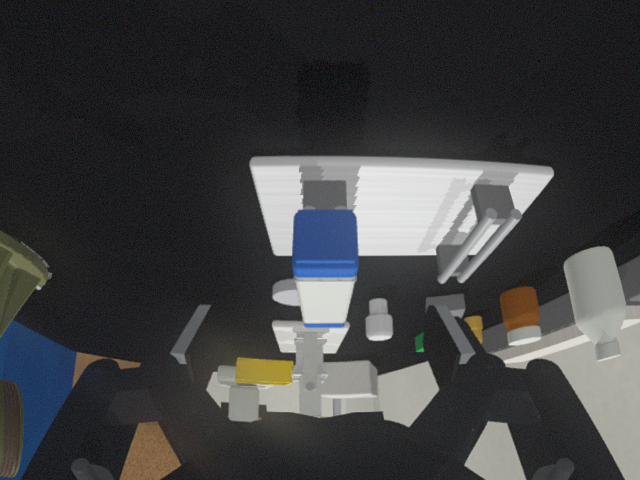

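```bash
python3 - <<'E'
from h import *
i=robot.camera_info('wrist');C=-np.array(i['R']).T@np.array(i['t']);o=robot.get_obs()
print(np.array(o['eef_rot']).T@(C-np.array(o['tool_pos'])))
E
```

```text
[ 0.0788  0.0007 -0.1418]
```

jog_arm(rows=[[0.01,0.01,0.8,0,0,0,85],[0,0.01,0.8,0,0,0,85],[0.01,0.02,0.8,0,0,0,85],[0.01,0.01,0.8,0,0,0,85],[0,0,0,0,0,0,85]])

```text
time: 23.82
tool_pos: [0.4275, 0.2065, 0.04]
eef_rot: [[-0.182, 0.967, 0.18], [0.682, 0.256, -0.685], [-0.708, -0.002, -0.706]]
wrist_force: [-0.9, -0.2, 0.2]
gripper_width: 0.0853
```

jog_arm(rows=[[0,0,0,0,0,0,25],[0,0,0,0,0,0,25],[0,0,0,0,0,0,25],[0,0,0,0,0,0,25],[0,0,0,0,0,0,25],[0,0,0,0,0,0,25]], squeeze=110)

```text
time: 24.58
tool_pos: [0.4278, 0.2081, 0.0409]
eef_rot: [[-0.182, 0.966, 0.183], [0.683, 0.258, -0.683], [-0.707, 0.0, -0.707]]
wrist_force: [-1.7, 3.1, 5.4]
gripper_width: 0.0332
```

```bash
python3 - <<'E'
from h import *
o=robot.get_obs();print(o['time'],o['tool_pos'],o['gripper_width'],o['wrist_force'],o['ft_torque'])
print('c',np.array(o['eef_rot']).T@(A-np.array(o['tool_pos'])))
save('wrist13','wrist')
E
```

```text
24.575 [0.4278 0.2081 0.0409] 0.03324247678057236 [-1.6822  3.0591  5.4204] [ 0.0074  0.2319 -0.2494]
c [-0.0275 -0.0003  0.0076]
```

View pics/wrist13.png

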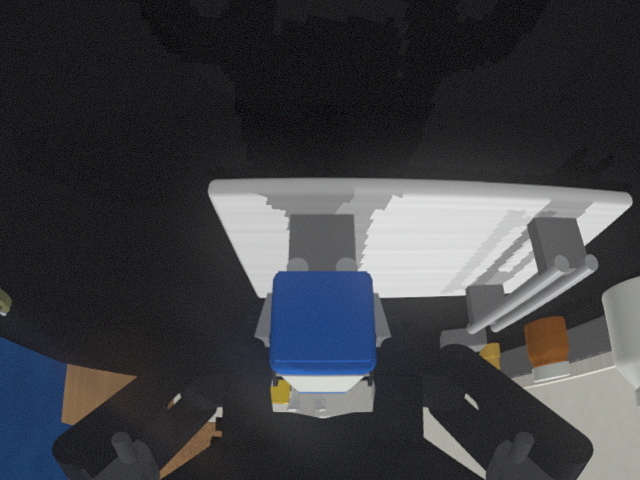

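Wrist view: the capsule's end cap (~(322,322)) sits squarely between the pads. Lift (up = tool -x, -z here).

jog_arm(rows=[[-0.3,0,-0.3,0,0,0,25],[-0.47,0,-0.47,0,0,0,25],[-0.47,0,-0.47,0,0,0,25],[-0.47,0,-0.47,0,0,0,25],[-0.47,0,-0.47,0,0,0,25],[0,0,0,0,0,0,25]])

```text
time: 25.38
tool_pos: [0.4281, 0.208, 0.1187]
eef_rot: [[-0.181, 0.966, 0.183], [0.684, 0.258, -0.682], [-0.707, 0.002, -0.708]]
wrist_force: [0.4, 0.1, -3.7]
gripper_width: 0.0326
```

```bash
python3 - <<'E'
from h import *
T=[]
for i in range(5):
    o=robot.get_obs();T.append(np.r_[o['wrist_force'],o['ft_torque']])
    im,_=robot.capture('side') if i else save('wrist14','wrist')
print(o['time'],o['tool_pos'],o['gripper_width']);T=np.array(T);print(T.mean(0),T.std(0))
cv2.imwrite('pics/side14.png',cv2.resize(im[100:280,170:370,::-1],None,fx=3.3,fy=3.3))
R=orient(YS,45); c=np.array([-.0272,0,.0076])
plan(RR+[0,0,.115]-R@c,R,23,grip=25)
E
```

```text
25.575 [0.4275 0.2075 0.1168] 0.03312239937654219
[-0.1868  0.2811 -4.6358  1.0506  0.2779 -0.0041] [0.5929 0.3899 0.4897 0.0258 0.0146 0.0123]
d [ 0.1035 -0.4951  0.1228] rv units [-0.0105  9.0022  0.3374] n 23
[[-0.77,-0.05,0.47,-0,0.39,0.01,25],[-0.8,-0.05,0.42,-0,0.39,0.01,25],[-0.83,-0.04,0.36,-0,0.39,0.01,25],[-0.85,-0.04,0.3,-0,0.39,0.01,25],[-0.87,-0.05,0.25,-0,0.39,0.01,25],[-0.89,-0.04,0.18,-0,0.39,0.01,25],[-0.89,-0.04,0.13,-0,0.39,0.01,25],[-0.91,-0.04,0.06,-0,0.39,0.01,25]]
[[-0.9,-0.03,0.01,-0,0.39,0.01,25],[-0.9,-0.04,-0.06,-0,0.39,0.01,25],[-0.9,-0.03,-0.12,-0,0.39,0.01,25],[-0.89,-0.03,-0.18,-0,0.39,0.01,25],[-0.87,-0.03,-0.24,-0,0.39,0.01,25],[-0.85,-0.03,-0.3,-0,0.39,0.01,25],[-0.83,-0.03,-0.36,-0,0.39,0.01,25],[-0.81,-0.02,-0.41,-0,0.39,0.01,25]]
[[-0.77,-0.03,-0.47,-0,0.39,0.01,25],[-0.75,-0.02,-0.52,-0,0.39,0.01,25],[-0.7,-0.02,-0.56,-0,0.39,0.01,25],[-0.67,-0.02,-0.62,-0,0.39,0.01,25],[-0.62,-0.02,-0.66,-0,0.39,0.01,25],[-0.57,-0.02,-0.69,-0,0.39,0.01,25],[-0.53,-0.02,-0.74,-0,0.39,0.01,25]]
err mm [-0.0638 -0.0155  0.0052]
```

View pics/side14.png

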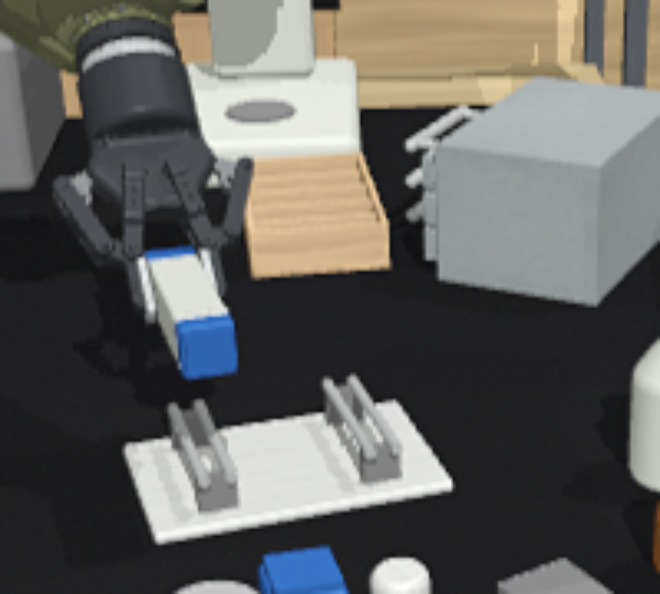

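View pics/wrist14.png

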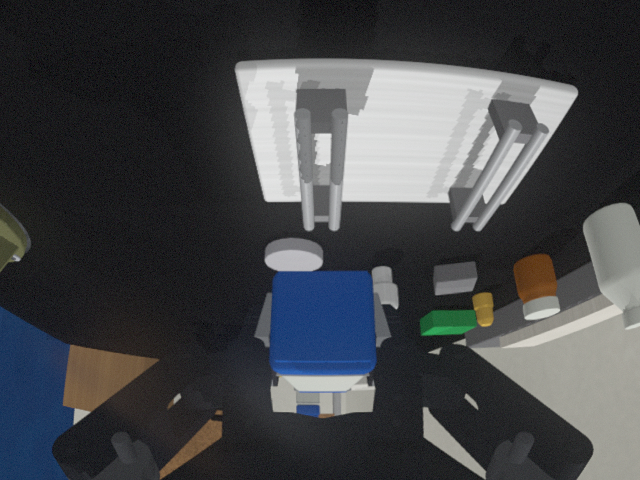

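```bash
python3 - <<'E'
from h import *
R=orient(YS,45); c=np.array([-.0272,0,.0076]); xs=np.array([np.cos(YS),np.sin(YS),0])
W=RR-.1*xs; W[2]=.25
pw=W-R@c
p1,R1=plan(pw,R,24,grip=25)
E
```

```text
d [ 0.0057 -0.5157  0.1578] rv units [-0.0105  9.0022  0.3374] n 24
[[-0.77,-0.21,0.4,-0,0.38,0.01,25],[-0.8,-0.21,0.36,-0,0.38,0.01,25],[-0.83,-0.21,0.29,-0,0.38,0.01,25],[-0.84,-0.21,0.25,-0,0.38,0.01,25],[-0.85,-0.21,0.18,-0,0.38,0.01,25],[-0.87,-0.21,0.13,-0,0.38,0.01,25],[-0.87,-0.2,0.07,-0,0.38,0.01,25],[-0.87,-0.2,0.02,-0,0.38,0.01,25]]
[[-0.88,-0.2,-0.05,-0,0.38,0.01,25],[-0.87,-0.2,-0.1,-0,0.38,0.01,25],[-0.86,-0.2,-0.16,-0,0.38,0.01,25],[-0.85,-0.2,-0.22,-0,0.38,0.01,25],[-0.84,-0.19,-0.27,-0,0.38,0.01,25],[-0.81,-0.2,-0.32,-0,0.38,0.01,25],[-0.79,-0.19,-0.39,-0,0.38,0.01,25],[-0.77,-0.19,-0.43,-0,0.38,0.01,25]]
[[-0.73,-0.19,-0.48,-0,0.38,0.01,25],[-0.7,-0.19,-0.53,-0,0.38,0.01,25],[-0.67,-0.18,-0.57,-0,0.38,0.01,25],[-0.63,-0.19,-0.62,-0,0.38,0.01,25],[-0.58,-0.18,-0.66,-0,0.38,0.01,25],[-0.54,-0.19,-0.69,-0,0.38,0.01,25],[-0.49,-0.18,-0.73,-0,0.38,0.01,25],[-0.45,-0.18,-0.76,-0,0.38,0.01,25]]
err mm [ 0.0972 -0.0035 -0.129 ]
```

jog_arm(rows=[[-0.77,-0.21,0.4,0,0.375,0.014,25],[-0.8,-0.21,0.36,0,0.375,0.014,25],[-0.83,-0.21,0.29,0,0.375,0.014,25],[-0.84,-0.21,0.25,0,0.375,0.014,25],[-0.85,-0.21,0.18,0,0.375,0.014,25],[-0.87,-0.21,0.13,0,0.375,0.014,25],[-0.87,-0.2,0.07,0,0.375,0.014,25],[-0.87,-0.2,0.02,0,0.375,0.014,25]])

```text
time: 26.62
tool_pos: [0.4287, 0.0352, 0.1701]
eef_rot: [[-0.231, 0.97, 0.07], [0.938, 0.242, -0.248], [-0.257, 0.008, -0.966]]
wrist_force: [-0.3, -0.4, -4.1]
gripper_width: 0.033
```

jog_arm(rows=[[-0.88,-0.2,-0.05,0,0.375,0.014,25],[-0.87,-0.2,-0.1,0,0.375,0.014,25],[-0.86,-0.2,-0.16,0,0.375,0.014,25],[-0.85,-0.2,-0.22,0,0.375,0.014,25],[-0.84,-0.19,-0.27,0,0.375,0.014,25],[-0.81,-0.2,-0.32,0,0.375,0.014,25],[-0.79,-0.19,-0.39,0,0.375,0.014,25],[-0.77,-0.19,-0.43,0,0.375,0.014,25]])

```text
time: 27.62
tool_pos: [0.4289, -0.1364, 0.2241]
eef_rot: [[-0.217, 0.975, -0.051], [0.94, 0.223, 0.256], [0.261, 0.008, -0.965]]
wrist_force: [0.9, -0.9, -3.5]
gripper_width: 0.0326
```

```bash
python3 - <<'E'
from h import *
R=orient(YS,45); c=np.array([-.0272,0,.0076]); xs=np.array([np.cos(YS),np.sin(YS),0])
W=RR-.1*xs; W[2]=.25
pw=W-R@c
o=robot.get_obs(); print(o['q'],o['wrist_force'])
p1,R1=plan(pw,R,8,grip=25)
plan(RR+[0,0,.115]-R@c,R,5,p0=p1,R0=R1,grip=25)
save('side15','side')
E
```

```text
[-0.4995  0.1676  1.7218  0.2041  1.4273 -0.7724] [ 0.9446 -0.8601 -3.5264]
d [ 0.0042 -0.1718  0.0505] rv units [-0.0119  2.9841  0.108 ] n 8
[[-0.75,-0.17,-0.46,-0,0.37,0.01,25],[-0.71,-0.17,-0.52,-0,0.37,0.01,25],[-0.68,-0.16,-0.55,-0,0.37,0.01,25],[-0.65,-0.17,-0.6,-0,0.37,0.01,25],[-0.6,-0.16,-0.64,-0,0.37,0.01,25],[-0.56,-0.17,-0.68,-0,0.37,0.01,25],[-0.52,-0.16,-0.71,-0,0.37,0.01,25],[-0.47,-0.16,-0.75,-0,0.37,0.01,25]]
err mm [-0.0193 -0.0481 -0.0178]
d [ 0.0979  0.0207 -0.035 ] rv units [-0.0183  0.0242  0.0238] n 5
[[-0.2,0.8,0.2,-0,0,0,25],[-0.2,0.8,0.19,-0,0,0,25],[-0.2,0.8,0.2,-0,0,0,25],[-0.2,0.8,0.2,-0,0,0,25],[-0.2,0.8,0.19,-0,0,0,25]]
err mm [ 0.0011 -0.0256  0.049 ]
```

View pics/side15.png

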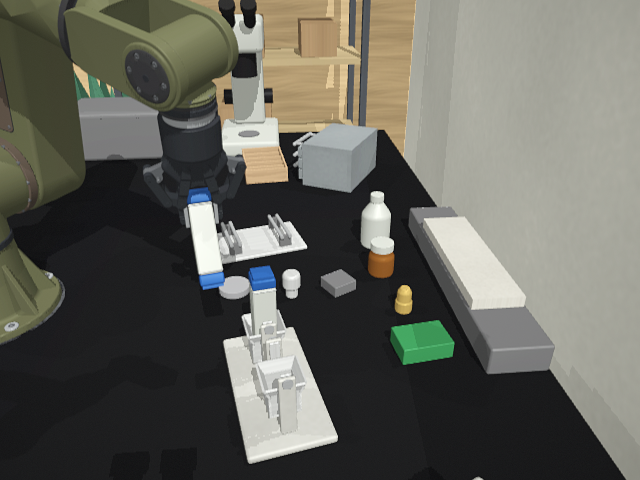

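jog_arm(rows=[[-0.75,-0.18,-0.46,0,0.373,0.013,25],[-0.71,-0.17,-0.52,0,0.373,0.013,25],[-0.68,-0.17,-0.55,0,0.373,0.013,25],[-0.65,-0.17,-0.6,0,0.373,0.013,25],[-0.6,-0.17,-0.64,0,0.373,0.013,25],[-0.56,-0.17,-0.68,0,0.373,0.013,25],[-0.52,-0.17,-0.71,0,0.373,0.013,25],[-0.47,-0.17,-0.75,0,0.373,0.013,25]])

```text
time: 28.68
tool_pos: [0.4319, -0.3084, 0.2744]
eef_rot: [[-0.146, 0.978, -0.148], [0.692, 0.208, 0.691], [0.707, -0.002, -0.707]]
wrist_force: [0.7, 0.2, -4.2]
gripper_width: 0.0331
```

jog_arm(rows=[[-0.2,0.8,0.2,0,0,0,25],[-0.2,0.8,0.19,0,0,0,25],[-0.2,0.8,0.2,0,0,0,25],[-0.2,0.8,0.2,0,0,0,25],[-0.2,0.8,0.19,0,0,0,25],[0,0,0,0,0,0,25],[0,0,0,0,0,0,25]])

```text
time: 29.55
tool_pos: [0.5301, -0.2868, 0.2399]
eef_rot: [[-0.148, 0.978, -0.147], [0.694, 0.209, 0.69], [0.705, -0.0, -0.709]]
wrist_force: [1.4, -0.0, -3.7]
gripper_width: 0.0329
```

```bash
python3 - <<'E'
from h import *
R=orient(YS,45); c=np.array([-.0272,0,.0076])
o=robot.get_obs(); print(o['time'],o['q'],o['wrist_force'])
plan(RR+[0,0,.115]-R@c,R,1,grip=25)
save('wrist16','wrist');save('side16','side')
im,d=robot.capture('top'); P=cloud('top',d); cv2.imwrite('pics/top16.png',im[:,:,::-1]); im=im[:,:,::-1].astype(int)
blue=(im[...,0]>120)&(im[...,2]<90)&(im[...,0]-im[...,1]>50)
for z0,ref in ((.285,(534.3,-299.3)),(.17,(511.4,-192.05))):
    q=P[blue]; q=q[(abs(q[:,2]-z0)<.007)&(q[:,1]<-.1)]
    if len(q): print(len(q),cv2.minAreaRect((q[:,:2]*1000).astype(np.float32)),np.median(q[:,2]),'cup',ref)
E
```

```text
29.55 [-0.728   0.758   0.9823  0.4829  2.0275 -0.8638] [ 1.3598 -0.022  -3.6657]
d [ 0.0009 -0.0008 -0.0003] rv units [-0.011   0.0163  0.0082] n 1
[[-0.03,0.03,-0.02,-0.01,0.02,0.01,25]]
err mm [0.019  0.0451 0.0939]
319 ((532.8554077148438, -300.09393310546875), (29.827499389648438, 28.31230926513672), 10.792875289916992) 0.28616483971827267 cup (534.3, -299.3)
122 ((507.3840637207031, -184.6555633544922), (30.43764305114746, 19.29545021057129), 44.18083572387695) 0.1705812505745341 cup (511.4, -192.05)
```

View pics/side16.png

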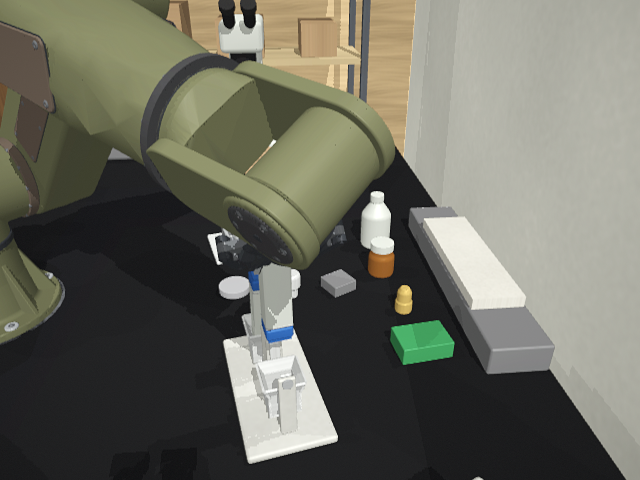

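View pics/top16.png

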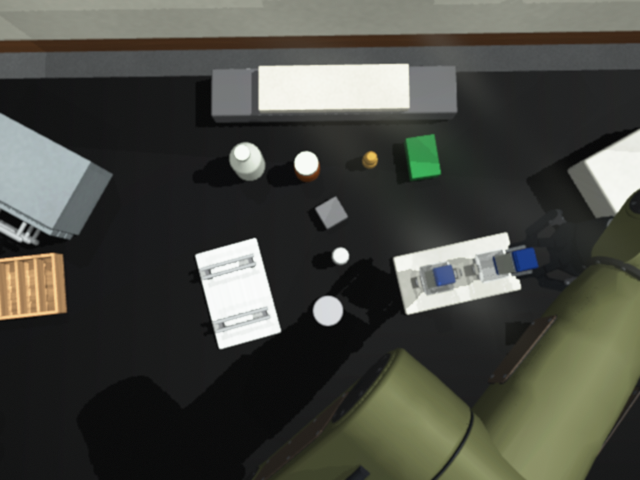

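jog_arm(rows=[[-0.5,0.03,0.5,0,0.01,0,25],[-0.5,0.01,0.5,0,0,0,25],[-0.5,0,0.5,0,0,0,25],[-0.35,0,0.35,0,0,0,25],[-0.2,0,0.2,0,0,0,25],[0,0,0,0,0,0,25]])

```text
time: 30.45
tool_pos: [0.531, -0.2872, 0.1672]
eef_rot: [[-0.147, 0.978, -0.147], [0.692, 0.208, 0.691], [0.707, -0.0, -0.708]]
wrist_force: [0.1, 0.8, -3.3]
gripper_width: 0.033
```

```bash
python3 - <<'E'
from h import *
R=orient(YS,45); c=np.array([-.0272,0,.0076])
o=robot.get_obs(); print(o['wrist_force'],o['ft_torque'], 'mid',np.array(o['tool_pos'])+np.array(o['eef_rot'])@c-RR)
plan(RR+[0,0,.005]-R@c,R,4,grip=25)
im,d=robot.capture('side');cv2.imwrite('pics/side17.png',cv2.resize(im[180:440,170:350,::-1],None,fx=2.3,fy=2.3))
save('wrist17','wrist')
E
```

```text
[ 0.0624  0.7891 -3.2844] [-0.8344 -0.1128  0.0465] mid [-0.0001  0.0003  0.0426]
d [ 0.0001 -0.0003 -0.0376] rv units [-0.0062  0.0035  0.0051] n 4
[[-0.27,0,0.26,-0,0,0,25],[-0.27,0,0.27,-0,0,0,25],[-0.26,0,0.26,-0,0,0,25],[-0.27,0,0.27,-0,0,0,25]]
err mm [-0.0361  0.099  -0.0462]
```

View pics/side17.png

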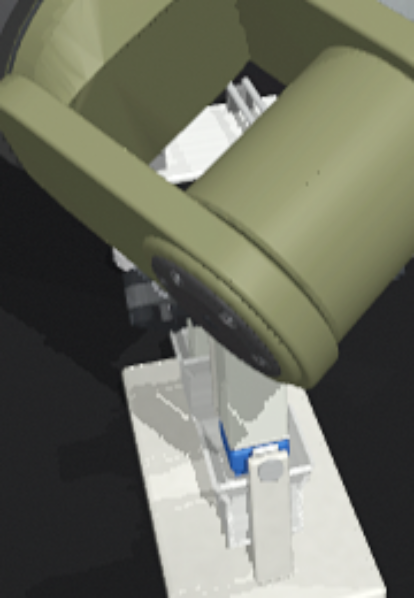

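View pics/wrist17.png

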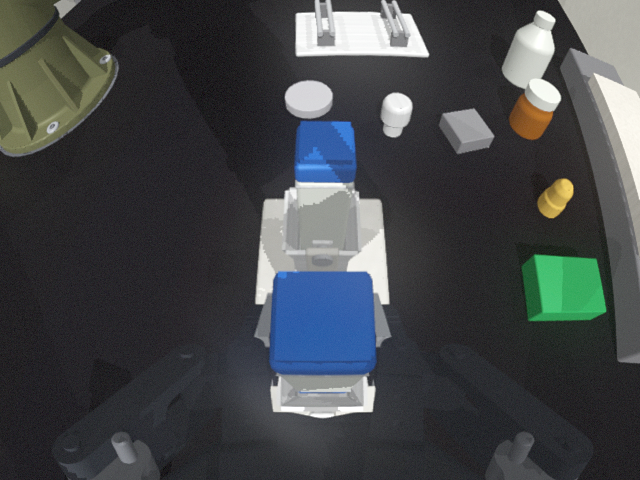

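jog_arm(rows=[[-0.27,0,0.26,0,0,0,25],[-0.27,0,0.27,0,0,0,25],[0,0,0,0,0,0,25]])

```text
time: 30.92
tool_pos: [0.5308, -0.2872, 0.1475]
eef_rot: [[-0.146, 0.978, -0.148], [0.691, 0.208, 0.692], [0.707, -0.001, -0.707]]
wrist_force: [0.1, 0.1, -4.1]
gripper_width: 0.033
```

jog_arm(rows=[[-0.27,0,0.27,0,0,0,25],[-0.27,0,0.27,0,0,0,25],[0,0,0,0,0,0,25]])

```text
time: 31.3
tool_pos: [0.5308, -0.2872, 0.1284]
eef_rot: [[-0.146, 0.978, -0.148], [0.692, 0.208, 0.692], [0.707, -0.001, -0.707]]
wrist_force: [0.5, -0.2, -4.3]
gripper_width: 0.0329
```

jog_arm(rows=[[-0.05,0,0.05,0,0,0,25],[-0.03,0,0.03,0,0,0,25],[0,0,0,0,0,0,25]], squeeze=30)

```text
time: 31.68
tool_pos: [0.5311, -0.2875, 0.1268]
eef_rot: [[-0.147, 0.978, -0.146], [0.692, 0.208, 0.691], [0.706, 0.0, -0.708]]
wrist_force: [1.2, 0.2, -4.6]
gripper_width: 0.0327
```

```bash
python3 - <<'E'
from h import *
c=np.array([-.0272,0,.0076])
for i in range(3):
    o=robot.get_obs(); print(o['wrist_force'],o['ft_torque'], 'mid',np.array(o['tool_pos'])+np.array(o['eef_rot'])@c-RR)
    robot.capture('side') if i else save('wrist18','wrist')
E
```

```text
[ 1.1829  0.1629 -4.644 ] [-0.7863 -0.1623 -0.016 ] mid [0.     0.     0.0022]
[-0.4793  0.0507 -4.3868] [-0.7475 -0.1437  0.0025] mid [0.0001 0.     0.0022]
[ 0.3013  0.167  -3.9331] [-0.8306 -0.1533  0.0361] mid [0.0001 0.     0.0022]
```

View pics/wrist18.png

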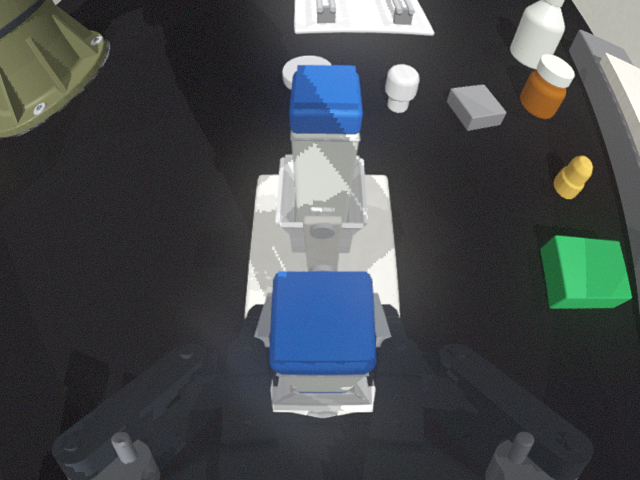

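Same state as with B (2 mm above floor, no contact forces, straight). Release.

jog_arm(rows=[[-0.03,0,0.03,0,0,0,25],[0,0,0,0,0,0,45],[0,0,0,0,0,0,65],[0,0,0,0,0,0,85],[0,0,0,0,0,0,85]])

```text
time: 32.45
tool_pos: [0.5311, -0.2875, 0.1258]
eef_rot: [[-0.147, 0.978, -0.146], [0.692, 0.208, 0.691], [0.706, 0.0, -0.708]]
wrist_force: [0.9, 0.7, 0.5]
gripper_width: 0.0849
```

```bash
python3 - <<'E'
from h import *
save('wrist19','wrist'); print(robot.get_obs()['wrist_force'])
E
```

```text
[-0.1499 -0.3873 -0.2589]
```

View pics/wrist19.png

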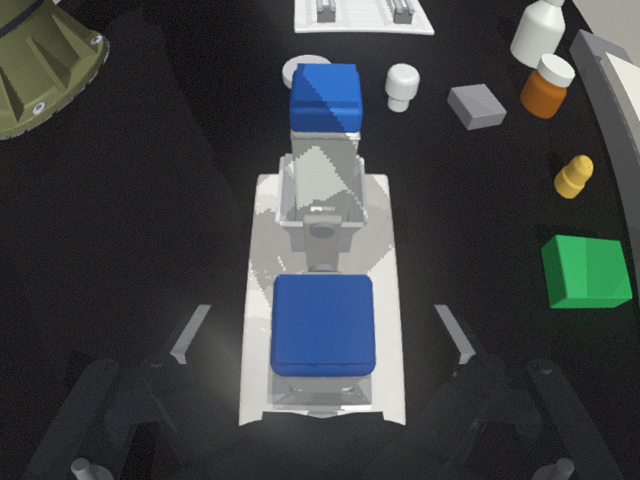

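The fingers stand well clear and the capsule (~(323,325)) stands upright in the cup. Withdraw along the tool axis.

jog_arm(rows=[[0,0,-0.4,0,0,0,85],[0,0,-1,0,0,0,85],[0,0,-1,0,0,0,85],[0,0,-1,0,0,0,85],[0.5,0,-0.8,0,0,0,85],[0.7,0,-0.7,0,0,0,85],[0,0,0,0,0,0,85],[0,0,0,0,0,0,85]])

```text
time: 33.5
tool_pos: [0.5445, -0.3514, 0.2327]
eef_rot: [[-0.146, 0.978, -0.147], [0.692, 0.207, 0.691], [0.707, -0.001, -0.707]]
wrist_force: [0.3, 0.2, -1.1]
gripper_width: 0.0847
```

```bash
python3 - <<'E'
from h import *
for k in range(2):
    im,d=robot.capture('top'); P=cloud('top',d); cv2.imwrite(f'pics/top20.png',im[:,:,::-1]); i=im[:,:,::-1].astype(int)
    blue=(i[...,0]>110)&(i[...,2]<100)&(i[...,0]-i[...,1]>50)
    q=P[blue]; q=q[(q[:,2]>.158)&(q[:,2]<.18)&(q[:,1]<-.1)]
    for nm,s in (('L',q[q[:,1]>-.245]),('R',q[q[:,1]<-.245])):
        if len(s): print(nm,len(s),cv2.minAreaRect((s[:,:2]*1000).astype(np.float32)),np.median(s[:,2]))
print('cups (top cam): L (511.4,-192.05) R (534.3,-299.3)')
im,d=save('side20','side'); print(robot.get_obs()['time'])
for t in ['eyepiece','jar','rinse_bottle','objective','slide_box','filter_box','petri_dish']:
    print(t,[(np.round(r['conf'],2),np.round(r['xyz'],3)) for r in robot.recognise(t,'top')[:1]])
E
```

```text
L 259 ((513.3350219726562, -191.1786346435547), (30.427858352661133, 29.013019561767578), 13.658011436462402) 0.16999155795563267
R 279 ((534.2393798828125, -300.5031433105469), (30.996889114379883, 29.711206436157227), 13.243731498718262) 0.170174742921002
L 257 ((513.1799926757812, -190.9563446044922), (30.249780654907227, 28.37422752380371), 11.652612686157227) 0.17047553233960613
R 281 ((534.3587036132812, -300.8544921875), (30.9794864654541, 30.374481201171875), 13.38398551940918) 0.17031105944751576
cups (top cam): L (511.4,-192.05) R (534.3,-299.3)
33.65
eyepiece [(np.float64(0.75), array([ 0.555, -0.014,  0.049]))]
jar [(np.float64(0.62), array([0.734, 0.059, 0.069]))]
rinse_bottle [(np.float64(0.96), array([0.741, 0.174, 0.084]))]
objective [(np.float64(0.66), array([ 0.755, -0.07 ,  0.043]))]
slide_box [(np.float64(0.88), array([ 0.755, -0.178,  0.028]))]
filter_box [(np.float64(0.9), array([0.649, 0.007, 0.022]))]
petri_dish [(np.float64(0.59), array([0.45 , 0.017, 0.014]))]
```

View pics/top20.png

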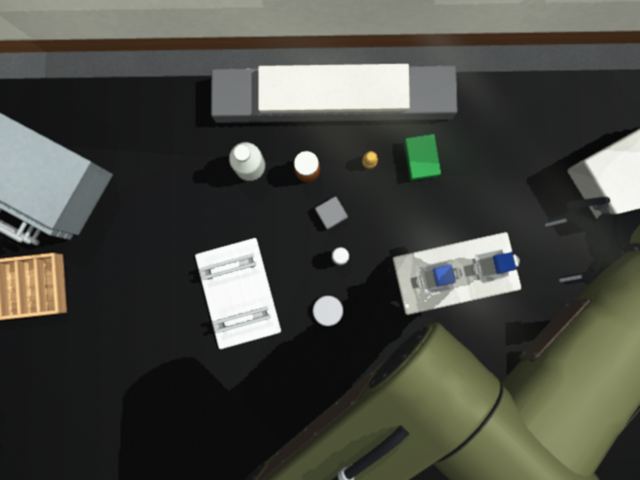

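View pics/side20.png

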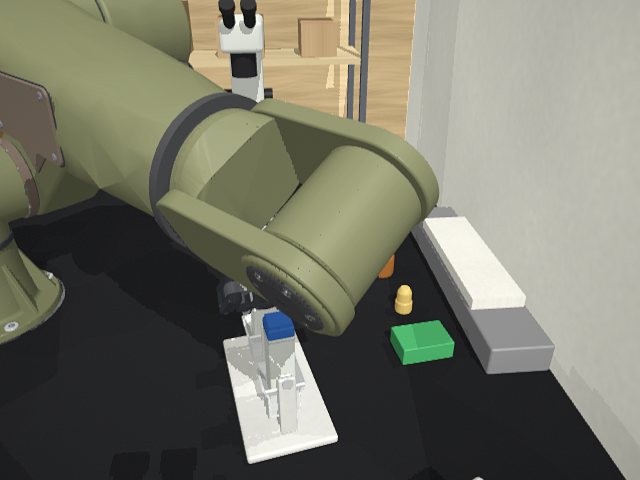

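jog_arm(rows=[[0,0,0,0,0,0,85],[0,0,0,0,0,0,85],[0,0,0,0,0,0,85],[0,0,0,0,0,0,85],[0,0,0,0,0,0,85],[0,0,0,0,0,0,85],[0,0,0,0,0,0,85],[0,0,0,0,0,0,85]])

```text
time: 35.0
tool_pos: [0.5446, -0.3514, 0.2335]
eef_rot: [[-0.147, 0.978, -0.147], [0.692, 0.208, 0.691], [0.706, 0.0, -0.708]]
wrist_force: [-0.3, -0.5, 0.4]
gripper_width: 0.0852
```

```bash
python3 - <<'E'
from h import *
im,d=robot.capture('top'); P=cloud('top',d); i=im[:,:,::-1].astype(int)
blue=(i[...,0]>110)&(i[...,2]<100)&(i[...,0]-i[...,1]>50)
q=P[blue]; q=q[(q[:,2]>.158)&(q[:,2]<.18)&(q[:,1]<-.1)]
for s in (q[q[:,1]>-.245],q[q[:,1]<-.245]): print(cv2.minAreaRect((s[:,:2]*1000).astype(np.float32)),np.median(s[:,2]))
print(robot.sign_off())
E
```

```text
((512.8433227539062, -190.76429748535156), (30.614246368408203, 28.40938949584961), 10.711152076721191) 0.17022715745887226
((533.92431640625, -300.49053955078125), (31.02287483215332, 29.34581756591797), 11.50263500213623) 0.17033275737035952
the job is handed in; nothing more can be done
None
```

Both capsules hang in their holders, heavy end down and released. I handed the job in at about 35 s of the 72 s allowed, and no verdict was reported.

- **Finding the heavy ends:** I lifted each capsule by its middle and read the wrist torque. The first capsule, mid_a, read about +0.09 N m, so its heavy end is the one nearer the stand. The second, mid_b, read about −0.10 N m, so its heavy end is the far one.
- **Placing:** I regripped each capsule near its light end with the tool tilted 45°, turned it upright and lowered it to about 2 mm above the cup floor before releasing it. mid_b is in the left holder and mid_a in the right.
- **Last checks:** The top camera shows both capsules with their tops at 170 mm, which is fully seated. They stood within about 2 mm of the cup centres, about 0.03 rad of lean at most. Over the 1.4 s before hand-in they moved less than about 0.5 mm. The fingers were clear of both capsules. The bystanders show no visible move: eyepiece, jar, rinse bottle, objective and slide box measured within about 5 mm of their first readings. I had no first reading of the petri dish or filter box, so those two I only compared by eye in the top images.
- **Disagreements:** The side and top cameras differed by about 4 mm in y, so I used their mean, and it fitted. One partly occluded reading of mid_b's cap was several mm off; clear views afterwards showed it in place.

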